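# Hook a stone box out of the shelf and stack it on its fellow

## Robot

A 7-joint arm with a two-finger parallel gripper is mounted at the origin on the work surface. World frame = base frame: x ahead of the robot, y to its left, z up, the work surface at z = 0. Lengths are in mm, angles in rad, forces in N, time in s.
With the tool pointing down it reaches from about 400 to 875 mm from the base axis. Payload 6.5 kg.
Tool frame: the origin (TCP) lies on the centre line of the jaws, within the pads' length; the fingertips stand 17 mm ahead of it and the grasp point (between the pads) lies 2 mm behind it; z points along the fingers, x is the direction in which the jaws open and shut, and the axes are right-handed (so a half turn about z gives the same grasp; the last joint's range is limited). The gripper opens to 85 mm and grips with 20 to 120 N. Pads are 22 mm wide; open, the fingers measure 114 mm over their backs; the gripper's body (76 mm by 85 mm) begins 54 mm behind the grasp point. The pads swing forward as they close: fully open they stand 13 mm farther back than shut.
Start: joints at [-1.395, 0.536, -0.004, 1.538, 0.003, 1.067, -0.071], TCP at [155.638, 631.084, 248.29] pointing down, gripper open.
Joint ranges: [-2.7, 2.7], [-0.37, 2.16], [-1.27, 1.26], [0.24, 2.4], [-1.31, 4.45], [0.19, 1.91], [-2.76, 2.76]. Speed limits (rad/s): [2.39, 2.39, 3.14, 3.14, 3.14, 3.14, 3.14].

## Interface

Orientations are given as a rotation vector (axis times angle).
In Python, from bench import r gives the robot as it stands.
- The arm moves only by the tool arm_command, never from a script. Its argument "deltas" is text: rows parted by semicolons, each of 7 numbers parted by spaces: the gripper command: -1 is fully open, 1 is shut, values between are in proportion, then the shift along the tool's x, y, z as a fraction of full scale, then the turn, a rotation vector about the tool's x, y, z as a fraction of full scale. In form: claw tx ty tz wx wy wz; .... A call has 1 to 20 rows; each row is the pose to reach, as a shift and turn from the pose commanded when the call began, along the tool's axes at that moment, turning the shorter way round; what a row does not reach only later rows make up. Full scale, the value 1, is 0.15 m for a shift and 180 degrees for a turn. A row lasts 1/12 s, in which the tool goes at most 41.7 mm and 7.16 degrees, less where a joint would pass 70% of its speed; a pose out of reach is approached as far as the arm can. A call with a number of a shift or a turn outside -1 to 1 is refused whole. A call with a gripper value outside its range is refused whole. The fingers move at their own pace and stop on an object; the grip force is fixed at half the most. Time passes only in rows, so rows that repeat a pose let the fingers close. It gives the time, the measured TCP pose, the force and the opening at its end, in the units of the state.
- r.read_state(): the state, without advancing time (a new reading comes with each control period).
- r.grab_frame(name): name is "side" or "top" or "wrist"; returns a dict with "img" (420x560x3 uint8, red, green, blue), "fov_y" (degrees; the focal length in pixels is half the picture's height over the tangent of half this angle, whatever the lens; pixels are square), "cx", "cy" (the principal point, pixels), "D" ([k1, k2, p1, p2, k3] as OpenCV has them; the pictures are not rectified), "R" (3x3) and "t" (3): a world point X has camera coordinates R X + t; the wrist camera has in their place "T_tool_cam" (4x4, takes a point from camera to tool coordinates, whose origin is the TCP and whose axes are the tool frame's). Camera axes: x right, y down, z forward; pixel columns grow to the right and rows downward; lengths in mm; the calibration is good to about 2 mm. A picture is of the moment at which its call begins: read the wrist's pose just before it. There is no depth.
- r.finish_job(): hands the job in, once; it reports no verdict.
The state is a dict: "clock": time; "joint_positions": joint angles; "joint_vel": joint speeds; "joint_efforts": joint torques, N m; "position": TCP position; "tcp_rot": TCP orientation; "force": force on the tool from outside, world axes, zero at the start; "wrist_torque": the same for the moment, N m; "gripper_width": finger opening in mm.
Only numpy, scipy, OpenCV 4.12 (cv2) and the standard library are available. Lean on these libraries where they do the work, as an engineer would, in place of code of your own. Each camera call takes 0.05 s, during which the arm holds its last target.

## Task

Use the pull hook to draw the blue-lidded box forward out of the low shelf until it stands wholly clear in front of it, without touching it with the gripper before then, and stand the hook back upright on the bench. Then pick up the blue-lidded box and stack it gently on the yellow-lidded box, right way up and lined up with it (either way round), all four feet fully home in the recesses of its lid. Leave the yellow-lidded box, the grey-lidded box and everything else on the bench where they are, and let go.

Things in the scene. Friction and masses are not known exactly. Their poses are not given: they have to be found in the camera images.
- blue_box: White plastic stacking box with fixed BLUE lid, about 0.25 kg, in one of the shelf's two bays (which one varies), lip to the open front. Origin: centre of its underside (bottom of the feet), z up. 90 mm long (x), 60 mm wide (y, the width to grip), 50 mm high. Four round feet 8 mm high, tapering from 12 mm across to 9 mm at the bottom, at x = +-31, y = +-16 mm.
- blue_gap (a point): Middle of the floor of the blue box's pull trough, at x = -54.5, y = 0, z = 20 mm in the box's frame; same axes. The trough, in the lid's colour, is 44 mm wide (y). A hook fits the 19 mm gap between the box face (x = -45 mm) and the upright lip (x = -64 to -68 mm), whose top is 14 mm above this point (34 mm above the bench).
- yellow_box: Identical box with a YELLOW lid, about 0.6 kg, loose on the bench: the one to stack on. Same size, origin, feet, trough and lip as blue_box.
- yellow_lid (a point): Centre of the yellow lid's top, 50 mm above the yellow box's origin; same axes. All these lids have four square recesses, 16 mm wide and 5 mm deep, at x = +-31, y = +-16 mm: with the feet home the upper box's origin is 45 mm above the lower's, and 3 mm of daylight remains between them.
- grey_box: Identical box with a GREY lid in the other bay of the shelf, to be left alone. Same size and origin as blue_box.
- hook: Pull hook, 0.12 kg, that stands by itself on the bench. Dark wooden block handle 40 mm (x) by 24 mm (y, the width to grip) by 52 mm high; origin at the centre of the block's underside, z up. From the block an 8 mm thick steel rod runs along +x, its axis 30 mm above the underside, to x = 95 mm, where it turns straight down to the level of the underside.
- hook_tip (a point): Lowest point of the hook's downturned end (8 mm thick), at x = 95 mm, y = 0, z = 0 in the hook's frame; same axes.
- shelf: Fixed low wooden shelf, 200 mm deep (x), 208 wide (y), open at its -x side, towards the robot. Origin: centre of its underside; open front at x = -100 mm. No floor: boxes stand on the bench. Two bays 89 mm wide, centred at y = +-49.5 mm, between upright walls 10 mm thick; open back with a stop rail. Roof of steel bars 22 mm apart in a wooden frame, underside 90 mm, top 106 mm above the bench.
- bottle: Pink bottle near yellow_box's +y side, 48 mm across, 95 mm high, origin at the centre of its underside. Leave alone.
- jar: Glass jar with metal cap beyond yellow_box's +x end, 44 mm across, 60 mm high, origin at the centre of its underside. Leave alone.
- tin: Brass tin near yellow_box's -y side, 36 mm across, 26 mm high, origin at the centre of its underside. Leave alone.
- tumbler: Steel tumbler, 60 mm across, 120 mm high, origin at the centre of its underside. Leave alone.
- driver: Screwdriver with red handle, 150 mm long, lying along its x. Leave alone.
- loupe: Black eye loupe, 32 mm across, 22 mm high, origin at the centre of its underside. Leave alone.
There are look-alikes about, which are no part of the job. Leave any turquoise look-alike of the hook alone.

How it is judged (in metres and radians):
On the way, in this order (a step that is already met when the one before it is completed fails the run):
1. the hook draws the blue-lidded box: it has come 20 mm forward while the hook touches it, still partly in the shelf (distance of blue_box from where it was at the start of the episode above 0.02 m and contact force between hook and blue_box above 0.05 N and x of blue_box in the frame of shelf above -0.12 m).
2. the blue-lidded box stands upright on the bench, clear in front of the shelf (its centre at least 145 mm ahead of the shelf's centre) (x of blue_box in the frame of shelf below -0.145 m and height (world z) of blue_box below 0.006 m and angle between blue_box's own z axis and vertical below 0.1 rad), for 0.2 s.
At the end, for the whole second after the job is handed in: Blue-lidded box at rest, upright on the yellow one: centred within 4 mm each way, turned under 0.09 rad (either way round), underside 43 to 47 mm above the other's (feet in the recesses); yellow box flat on the bench; hook upright and still on the bench (x of blue_box in the frame of yellow_box between -0.004 and 0.004 m and y of blue_box in the frame of yellow_box between -0.004 and 0.004 m and z of blue_box in the frame of yellow_box between 0.043 and 0.047 m and angle between the x axis of blue_box and the x axis of yellow_box, either way round below 0.09 rad and angle between each of blue_box, yellow_box's own z axis and vertical below 0.05 rad and height (world z) of yellow_box below 0.005 m and linear speed of each of blue_box, hook below 0.02 m/s and height (world z) of hook below 0.006 m and angle between hook's own z axis and vertical below 0.1 rad); the robot touches nothing.
It fails at once if the robot touches the blue-lidded box itself while it is still in the shelf (centre less than 140 mm ahead of the shelf's centre, and below roof height) (contact force between any of the fingers, the arm and blue_box above 0.5 N and x of blue_box in the frame of shelf above -0.14 m and y of blue_box in the frame of shelf between -0.13 and 0.13 m and height (world z) of blue_box below 0.04 m).
It fails at once if the blue-lidded box is tipped by more than 0.6 rad (angle between blue_box's own z axis and vertical above 0.6 rad).
It fails at once if the blue-lidded box is dropped or pressed hard on the yellow one (over 40 N) (contact force between blue_box and yellow_box above 40 N).
It fails at once if the yellow-lidded box is shifted by more than 20 mm (distance of yellow_box from where it was at the start of the episode above 0.02 m).
It fails at once if a bystander (grey-lidded box, bottle, jar, tin, tumbler, screwdriver, loupe) is moved by more than 20 mm (distance of any of grey_box, bottle, jar, tin, tumbler, driver, loupe from where it was at the start of the episode above 0.02 m).
It also fails if it takes over 72 s, if anything falls off the work surface, if the arm or the gripper's body presses on something with over 40 N, if the wrist force passes 120 N, or if a joint passes its speed limit or range.

## Working session

There is one attempt and no reset: what is moved stays moved. The work goes in short steps, Python scripts to look and compute and a tool call to move; the robot and the scene stay as the last step left them, time stands still between calls to the robot, and variables do not carry over. Pictures are saved under pics/ and viewed, and the job is handed in when it is done.

Besides the shell and the picture viewer there is one more tool, called by a JSON object that holds its "name" and its "arguments", one argument or row to a line. arm_command: Moves the arm, as the interface text tells. Shift numbers are shares of 0.15 m and turn numbers shares of 180 degrees, none past 1 either way. Its arguments: {"type":"object","properties":{"deltas":{"type":"string"}},"required":["deltas"]}

```bash
mkdir -p pics; ls; cat > h.py <<'E'
import numpy as np, cv2, pickle
from scipy.spatial.transform import Rotation as Ro
from bench import r
def cam(name):
    s=r.read_state(); f=r.grab_frame(name)
    f=dict(f); f['s']=s
    if 'T_tool_cam' in f:
        T=np.eye(4);T[:3,:3]=Ro.from_rotvec(s['tcp_rot']).as_matrix();T[:3,3]=s['position']
        W=np.linalg.inv(T@np.array(f['T_tool_cam'])); f['R']=W[:3,:3]; f['t']=W[:3,3]
    pickle.dump(f,open(f'{name}.pkl','wb'))
    return f
def load(n): return pickle.load(open(f'{n}.pkl','rb'))
def K(f):
    h=f['img'].shape[0]; F=h/2/np.tan(np.radians(f['fov_y'])/2)
    return np.array([[F,0,f['cx']],[0,F,f['cy']],[0,0,1.]])
def px(f,P,z):
    P=np.array(P,float).reshape(-1,1,2)
    u=cv2.undistortPoints(P,K(f),np.array(f['D'],float)).reshape(-1,2)
    R=np.array(f['R']);t=np.array(f['t']).ravel();C=-R.T@t
    d=np.c_[u,np.ones(len(u))]@R
    z=np.broadcast_to(z,len(u))
    return C+d*((z-C[2])/d[:,2])[:,None]
def proj(f,X):
    X=np.array(X,float).reshape(-1,3)
    return cv2.projectPoints(X,cv2.Rodrigues(np.array(f['R'],float))[0],np.array(f['t'],float),K(f),np.array(f['D'],float))[0].reshape(-1,2)
def save(f,n,crop=None,k=1):
    im=f['img'][:,:,::-1]
    if crop: x0,y0,x1,y1=crop; im=im[y0:y1,x0:x1]
    im=cv2.resize(np.ascontiguousarray(im),None,fx=k,fy=k,interpolation=cv2.INTER_CUBIC)
    cv2.imwrite(f'pics/{n}.png',im)
E
python3 - <<'E'
from h import *
for n in('side','top','wrist'):
    f=cam(n); save(f,n+'0'); print(n,f['fov_y'],f['D'],np.array(f['R']).round(3).tolist(),np.array(f['t']).round(1))
print(r.read_state())
E
```

```text
pics
side 52.18761752186846 [-0.1375837  0.         0.         0.         0.       ] [[0.992, -0.123, -0.011], [-0.079, -0.563, -0.822], [0.095, 0.817, -0.569]] [-562.6   91.8 1130. ]
top 53.796438698072556 [-0.10638733  0.          0.          0.          0.        ] [[0.004, -1.0, 0.008], [-0.99, -0.005, -0.139], [0.139, -0.008, -0.99]] [-26.8 542.1 953.6]
wrist 67.54021273265748 [-0.03137694  0.          0.          0.          0.        ] [[0.24, 0.971, -0.002], [0.919, -0.226, 0.322], [0.312, -0.079, -0.947]] [-648.5  -42.4  382.3]
{'clock': 0.15, 'joint_positions': array([-1.3951936 ,  0.53701758, -0.0044082 ,  1.53859879,  0.00262597,
        1.06728129, -0.0712054 ]), 'joint_vel': array([ 5.84241307e-04, -1.81793809e-03,  2.17924351e-04, -2.96477578e-03,
        1.01070443e-03,  9.90809035e-05,  1.80425821e-04]), 'joint_efforts': array([ 3.19497058e-04, -5.83785653e+01,  1.04926128e+00, -2.59348887e+01,
        1.25369689e-02,  6.59990619e-03,  8.08121484e-06]), 'position': array([155.57013709, 630.65990097, 247.61661294]), 'tcp_rot': array([ 2.47238449e+00,  1.93681111e+00, -1.46701000e-03]), 'force': array([ 0.42074129, -0.32656795, -0.78233866]), 'wrist_torque': array([-0.00672029, -0.02337524,  0.00301432]), 'gripper_width': 85.49762463245467}
```

View pics/top0.png

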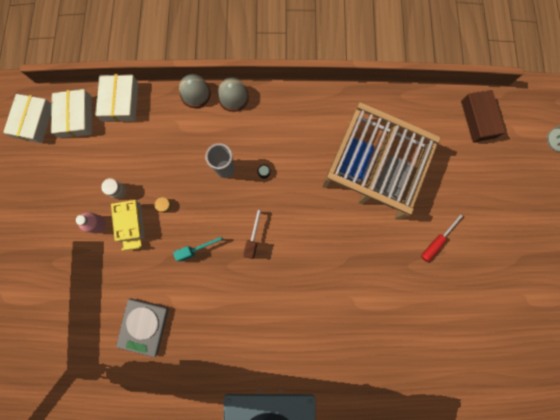

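View pics/side0.png

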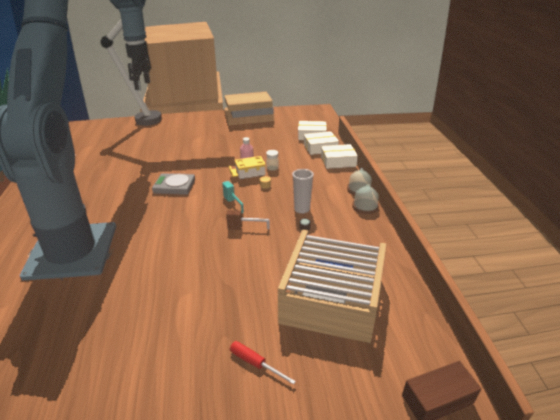

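View pics/wrist0.png

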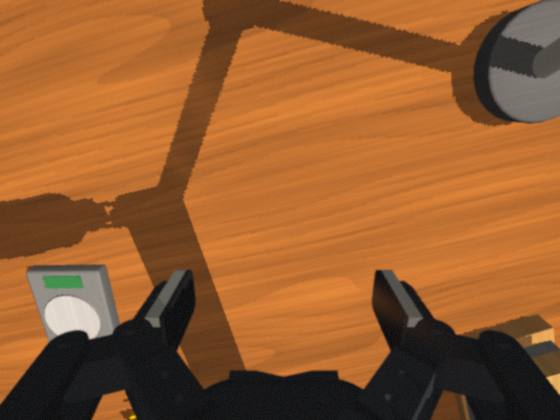

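The top view is oriented with +x up and +y left. There are two hook-shaped things: brown block with steel rod at about (251,249)–(259,212), and a turquoise one at (183,254)–(222,239). The dark wooden one fits the description. The blue lid shows in the shelf's left (+y) bay near (357,161), the grey one in the right bay, and the yellow box is at (126,220). Enlarging these to confirm.

```bash
python3 - <<'E'
from h import *
f=load('top')
save(f,'t_hook',(220,190,300,270),7)
save(f,'t_shelf',(315,90,455,230),5.5)
save(f,'t_yel',(65,165,185,265),6.5)
E
```

```text
(no output)
```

View pics/t_hook.png

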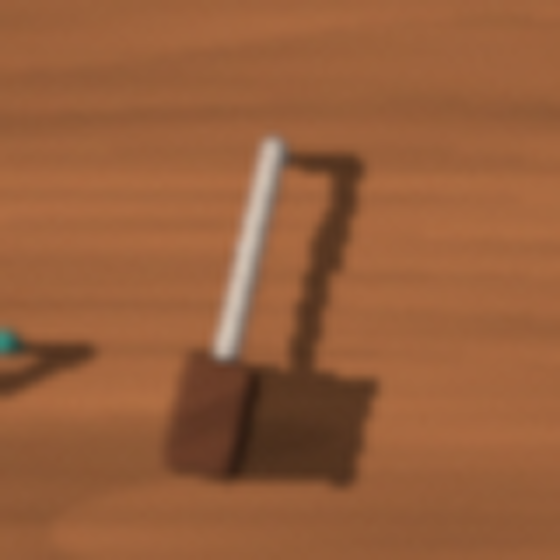

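View pics/t_shelf.png

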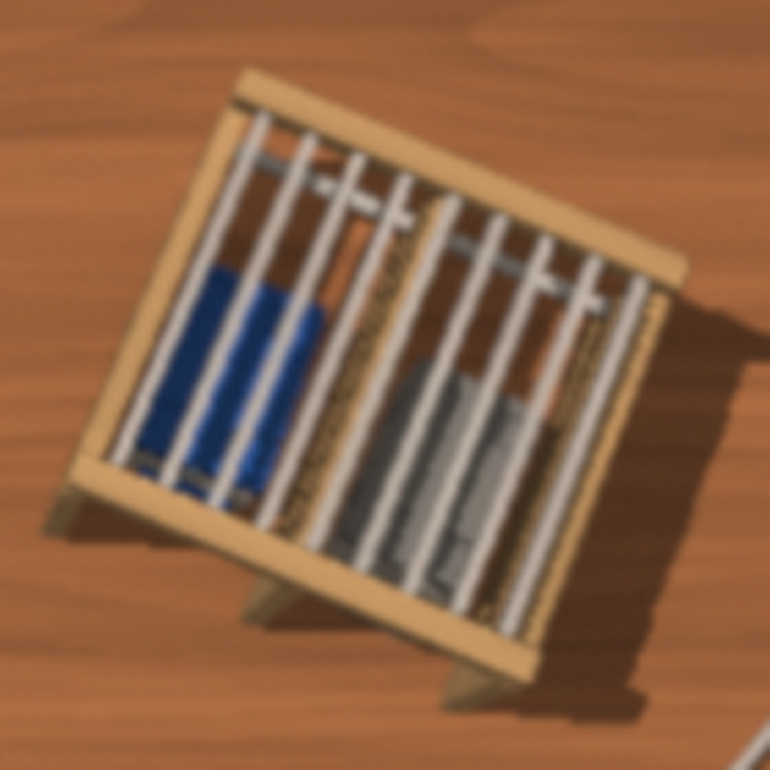

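View pics/t_yel.png

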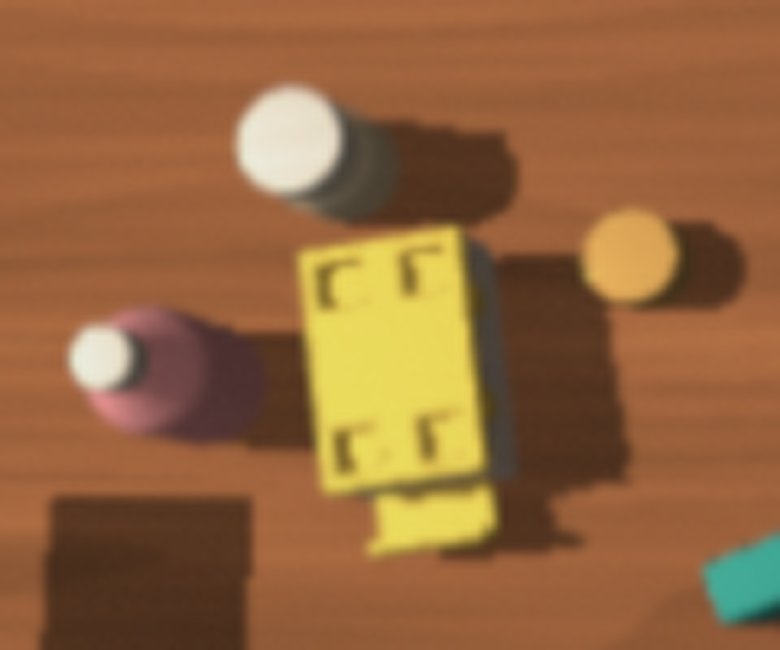

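```bash
python3 - <<'E'
from h import *
f=load('top')
def c(P,x0,y0,k): return np.array(P,float)/k+[x0,y0]-0.5+0.5/k
hk=px(f,c([(192,353),(252,370),(235,475),(168,468)],220,190,7),52); print('hookblock\n',hk.round(1),hk.mean(0).round(1))
rod=px(f,c([(271,142),(227,355)],220,190,7),34); print('rod',rod.round(1), np.degrees(np.arctan2(*(rod[0]-rod[1])[[1,0]])))
sh=px(f,c([(72,488),(535,682),(690,262),(247,68)],315,90,5.5),106); print('shelf\n',sh.round(1),sh.mean(0).round(1))
for i in range(4):
  d=sh[(i+1)%4]-sh[i]; print(np.linalg.norm(d).round(1),np.degrees(np.arctan2(d[1],d[0])).round(1))
b=px(f,c([(212,265),(325,308),(268,492),(137,450)],315,90,5.5),50); print('blue\n',b.round(1),b.mean(0).round(1))
for i in range(4):
  d=b[(i+1)%4]-b[i]; print(np.linalg.norm(d).round(1),np.degrees(np.arctan2(d[1],d[0])).round(1))
y=px(f,c([(297,253),(462,228),(487,470),(323,493)],65,165,6.5),50); print('yel\n',y.round(1),y.mean(0).round(1))
for i in range(4):
  d=y[(i+1)%4]-y[i]; print(np.linalg.norm(d).round(1),np.degrees(np.arctan2(d[1],d[0])).round(1))
E
```

```text
hookblock
 [[472.2  52.1  52. ]
 [466.7  32.   52. ]
 [431.7  37.3  52. ]
 [433.9  59.6  52. ]] [451.1  45.2  52. ]
rod [[546.2  27.3  34. ]
 [472.9  41.5  34. ]] -10.931360540876929
shelf
 [[ 608.8 -131.9  106. ]
 [ 529.3 -322.2  106. ]
 [ 710.2 -398.6  106. ]
 [ 793.1 -209.9  106. ]] [ 660.3 -265.7  106. ]
206.3 -112.7
196.4 -22.9
206.2 66.3
200.2 157.1
blue
 [[ 723.4 -203.    50. ]
 [ 704.3 -253.2   50. ]
 [ 620.3 -225.2   50. ]
 [ 638.6 -167.8   50. ]] [ 671.7 -212.3   50. ]
53.7 -110.9
88.5 161.5
60.2 72.3
91.9 -22.6
yel
 [[557.5 384.1  50. ]
 [567.1 321.8  50. ]
 [477.7 307.8  50. ]
 [468.6 369.   50. ]] [517.7 345.7  50. ]
63.0 -81.2
90.5 -171.1
61.8 98.4
90.1 9.7
```

```bash
cat >> h.py <<'E'
def Rt(yaw):  # tool down, tool x at world yaw (deg)
    c,s=np.cos(np.radians(yaw)),np.sin(np.radians(yaw))
    return np.array([[c,s,0],[s,-c,0],[0,0,-1.]])
def plan(p,yaw,s=None,R=None):
    s=s or r.read_state(); R0=Ro.from_rotvec(s['tcp_rot']).as_matrix()
    d=R0.T@(np.array(p,float)-s['position'])
    w=Ro.from_matrix(R0.T@(Rt(yaw) if R is None else R)).as_rotvec()
    print('shift',(d/150).round(4),'turn',(w/np.pi).round(4),'| mm',d.round(1),'deg',np.degrees(w).round(2),'rows>=',max(np.linalg.norm(d)/41.7,np.degrees(np.linalg.norm(w))/7.16).round(1))
def st():
    s=r.read_state(); R=Ro.from_rotvec(s['tcp_rot']).as_matrix()
    print('t',round(s['clock'],2),'p',s['position'].round(1),'yaw',np.degrees(np.arctan2(R[1,0],R[0,0])).round(2),'tilt',np.degrees(np.arccos(-R[2,2])).round(2),'F',s['force'].round(1),'w',round(s['gripper_width'],1),'J',s['joint_positions'].round(2)); return s
E
python3 - <<'E'
from h import *
f=load('wrist');print(np.array(f['T_tool_cam']).round(3))
st()
plan((450,45,220),79)
t=load('top')
def c(P,x0,y0,k): return np.array(P,float)/k+[x0,y0]-0.5+0.5/k
print('bottle cap',px(t,c([(103,357)],65,165,6.5),95),'jar',px(t,c([(290,140)],65,165,6.5),60),'tin',px(t,c([(630,255)],65,165,6.5),26))
E
```

```text
[[ 1.00000e+00 -0.00000e+00 -1.00000e-03 -2.76000e-01]
 [ 0.00000e+00  9.47000e-01  3.22000e-01 -8.27170e+01]
 [ 1.00000e-03 -3.22000e-01  9.47000e-01 -1.26589e+02]
 [ 0.00000e+00  0.00000e+00  0.00000e+00  1.00000e+00]]
t 0.15 p [155.6 630.7 247.6] yaw 76.15 tilt 0.07 F [ 0.4 -0.3 -0.8] w 85.5 J [-1.4   0.54 -0.    1.54  0.    1.07 -0.07]
shift [-3.3207  2.8405  0.1888] turn [ 0.      0.0004 -0.0158] | mm [-498.1  426.1   28.3] deg [ 0.01  0.07 -2.85] rows>= 15.7
bottle cap [[512.83995775 434.60481113  95.        ]] jar [[598.11895117 385.44767617  60.        ]] tin [[561.03626043 264.99185235  26.        ]]
```

{"name": "arm_command", "arguments": {
  "deltas": "-1 -0.83 0.71 0.05 0 0 0;-1 -0.83 0.71 0.05 0 0 0;-1 -0.83 0.71 0.05 0 0 0;-1 -0.83 0.71 0.05 0 0 0;-1 -0.83 0.71 0.05 0 0 0"
}}

```text
clock: 0.57
position: [234.2, 476.6, 239.8]
tcp_rot: [2.477, 1.922, -0.005]
force: [0.8, -0.7, -0.8]
gripper_width: 85.7
```

{"name": "arm_command", "arguments": {
  "deltas": "-1 -0.83 0.71 0.05 0 0 0;-1 -0.83 0.71 0.05 0 0 0;-1 -0.83 0.71 0.05 0 0 0;-1 -0.83 0.71 0.05 0 0 0;-1 -0.83 0.71 0.05 0 0 0"
}}

```text
clock: 0.98
position: [306.1, 330.9, 232.7]
tcp_rot: [2.479, 1.923, -0.004]
force: [0.5, -0.2, -1.1]
gripper_width: 85.5
```

{"name": "arm_command", "arguments": {
  "deltas": "-1 -0.83 0.71 0.05 0 0 0;-1 -0.83 0.71 0.05 0 0 0;-1 -0.83 0.71 0.05 0 0 0;-1 -0.83 0.71 0.05 0 0 0;-1 -0.83 0.71 0.05 0 0 0"
}}

```text
clock: 1.4
position: [379.0, 185.3, 225.6]
tcp_rot: [2.481, 1.923, -0.002]
force: [-0.1, -0.3, 1.1]
gripper_width: 85.7
```

{"name": "arm_command", "arguments": {
  "deltas": "-1 -0.83 0.71 0.05 0 0 -0.016;-1 -0.83 0.71 0.05 0 0 -0.016;-1 -0.83 0.71 0.05 0 0 -0.016;-1 -0.83 0.71 0.05 0 0 -0.016;-1 -0.83 0.71 0.05 0 0 -0.016;-1 -0.83 0.71 0.05 0 0 -0.016;-1 -0.83 0.71 0.05 0 0 -0.016"
}}

```text
clock: 1.98
position: [449.8, 46.6, 218.1]
tcp_rot: [-2.423, -1.999, 0.001]
force: [0.8, 0.7, -0.3]
gripper_width: 85.2
```

```bash
python3 - <<'E'
from h import *
st(); save(cam('wrist'),'w1',None,1.4)
E
```

```text
t 1.98 p [449.8  46.6 218.1] yaw 79.05 tilt 0.04 F [ 0.8  0.7 -0.3] w 85.2 J [-0.46  0.25  0.3   2.08 -0.1   0.83  1.28]
```

View pics/w1.png

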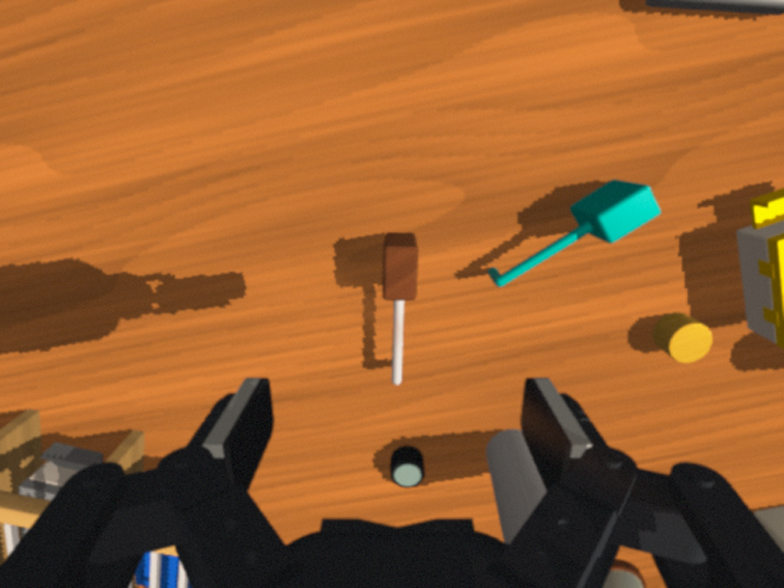

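The brown hook is at (400,265)–(397,383) in the 1.4× picture. The turquoise look-alike is at (618,210), and the loupe and tumbler lie beyond.

```bash
python3 - <<'E'
from h import *
save(load('wrist'),'w1c',(240,155,340,285),4.6)
E
```

```text
(no output)
```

View pics/w1c.png

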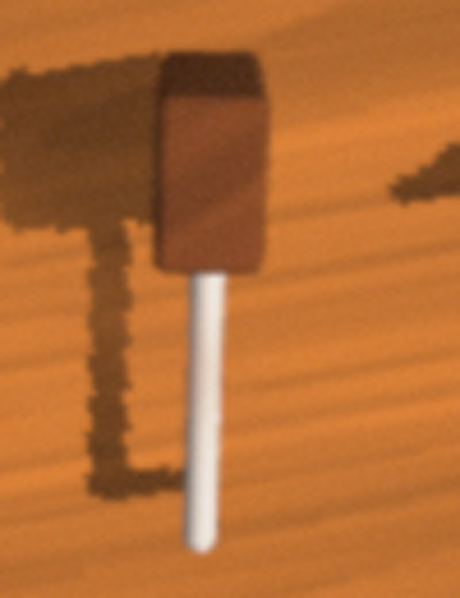

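```bash
python3 - <<'E'
from h import *
f=load('wrist')
c=lambda P: np.array(P,float)/4.6+[240,155]-0.5+0.5/4.6
b=px(f,c([(160,95),(270,97),(263,270),(155,268)]),52);print(b.round(1),b.mean(0).round(1))
for i in range(4):
  d=b[(i+1)%4]-b[i]; print(np.linalg.norm(d).round(1),np.degrees(np.arctan2(d[1],d[0])).round(1))
rd=px(f,c([(201,550),(208,275)]),[33,34]);print(rd,np.degrees(np.arctan2(*(rd[0]-rd[1])[[1,0]])))
f2=b.mean(0); 
E
```

```text
[[431.7  41.   52. ]
 [436.5  63.2  52. ]
 [473.6  55.1  52. ]
 [468.7  32.4  52. ]] [452.6  47.9  52. ]
22.7 78.0
38.0 -12.4
23.2 -102.1
38.0 166.9
[[549.36963871  26.77997899  33.        ]
 [478.82212673  42.09909507  34.        ]] -12.251357073325513
```

```bash
python3 - <<'E'
from h import *
plan((452.6,47.9,80),77.7); plan((452.6,47.9,31),77.7)
E
```

```text
shift [0.0082 0.0197 0.9209] turn [-0.0003 -0.0001  0.008 ] | mm [  1.2   3.  138.1] deg [-0.05 -0.02  1.44] rows>= 3.3
shift [0.008  0.02   1.2476] turn [-0.0003 -0.0001  0.008 ] | mm [  1.2   3.  187.1] deg [-0.05 -0.02  1.44] rows>= 4.5
```

{"name": "arm_command", "arguments": {
  "deltas": "-1 0.008 0.02 0.2 0 0 0.008;-1 0.008 0.02 0.45 0 0 0.008;-1 0.008 0.02 0.7 0 0 0.008;-1 0.008 0.02 0.85 0 0 0.008;-1 0.008 0.02 0.92 0 0 0.008;-1 0.008 0.02 0.92 0 0 0.008"
}}

```text
clock: 2.53
position: [451.4, 47.4, 78.6]
tcp_rot: [-2.444, -1.97, 0.005]
force: [-0.7, 0.5, 0.7]
gripper_width: 85.8
```

{"name": "arm_command", "arguments": {
  "deltas": "-1 0 0 0.15 0 0 0;-1 0 0 0.28 0 0 0;-1 0 0 0.33 0 0 0;-1 0 0 0.33 0 0 0;0.3 0 0 0.33 0 0 0;1 0 0 0.33 0 0 0;1 0 0 0.33 0 0 0;1 0 0 0.33 0 0 0;1 0 0 0.33 0 0 0;1 0 0 0.33 0 0 0;1 0 0 0.33 0 0 0;1 0 0 0.33 0 0 0;1 0 0 0.33 0 0 0"
}}

```text
clock: 3.62
position: [453.6, 46.3, 31.5]
tcp_rot: [2.448, 1.968, 0.002]
force: [-0.9, 0.1, 7.1]
gripper_width: 23.6
```

```bash
python3 - <<'E'
from h import *
st(); save(cam('wrist'),'w2',(140,150,420,420),2.2)
E
```

```text
t 3.62 p [453.6  46.3  31.5] yaw 77.59 tilt 0.06 F [-0.9  0.1  7.1] w 23.6 J [-0.34  0.61  0.17  2.16 -0.27  0.39  1.4 ]
```

View pics/w2.png

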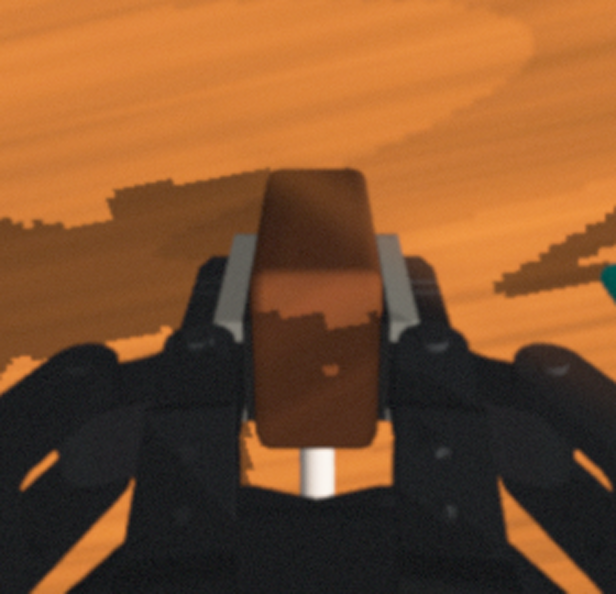

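```bash
python3 - <<'E'
from h import *
f=load('wrist'); T0=np.array(f['T_tool_cam'])
th=np.radians(-23.2); c,s=np.cos(th),np.sin(th); RS=np.array([[c,-s,0],[s,c,0],[0,0,1]]); S=np.array([660.3,-265.7,0])
g=lambda x,y,z: S+RS@[x,y,z]
pts=[g(-77,49,34),g(-65,49,20),g(-56,49,50),g(-100,99,90),g(-100,-1,90)]
for p in [(480,-30,180),(450,-60,180),(430,-40,150),(480,0,150),(450,0,150),(430,20,120),(400,-60,150)]:
  for yaw in (67,55,45):
    T=np.eye(4);T[:3,:3]=Rt(yaw);T[:3,3]=p
    W=np.linalg.inv(T@T0); f['R']=W[:3,:3];f['t']=W[:3,3]
    print(p,yaw,proj(f,pts).round(0).tolist())
E
```

```text
(480, -30, 180) 67 [[196.0, 355.0], [200.0, 354.0], [194.0, 382.0], [232.0, 383.0], [123.0, 381.0]]
(480, -30, 180) 55 [[233.0, 367.0], [237.0, 365.0], [235.0, 393.0], [269.0, 388.0], [166.0, 403.0]]
(480, -30, 180) 45 [[264.0, 372.0], [269.0, 370.0], [271.0, 397.0], [301.0, 388.0], [203.0, 416.0]]
(450, -60, 180) 67 [[232.0, 367.0], [234.0, 365.0], [231.0, 393.0], [275.0, 396.0], [168.0, 395.0]]
(450, -60, 180) 55 [[270.0, 372.0], [273.0, 370.0], [274.0, 398.0], [315.0, 394.0], [211.0, 410.0]]
(450, -60, 180) 45 [[302.0, 372.0], [305.0, 370.0], [309.0, 397.0], [347.0, 388.0], [248.0, 417.0]]
(430, -40, 150) 67 [[219.0, 408.0], [222.0, 404.0], [218.0, 437.0], [263.0, 448.0], [149.0, 446.0]]
(430, -40, 150) 55 [[265.0, 415.0], [268.0, 411.0], [268.0, 443.0], [311.0, 447.0], [201.0, 462.0]]
(430, -40, 150) 45 [[303.0, 415.0], [306.0, 410.0], [311.0, 442.0], [351.0, 441.0], [245.0, 469.0]]
(480, 0, 150) 67 [[163.0, 386.0], [169.0, 383.0], [160.0, 415.0], [195.0, 423.0], [77.0, 420.0]]
(480, 0, 150) 55 [[206.0, 402.0], [212.0, 399.0], [208.0, 430.0], [239.0, 433.0], [130.0, 447.0]]
(480,
[... 281 characters left out ...]
66.0]]
(450, 0, 150) 45 [[263.0, 424.0], [268.0, 419.0], [270.0, 451.0], [302.0, 453.0], [200.0, 479.0]]
(430, 20, 120) 67 [[161.0, 451.0], [167.0, 445.0], [158.0, 482.0], [193.0, 504.0], [73.0, 499.0]]
(430, 20, 120) 55 [[216.0, 465.0], [221.0, 458.0], [219.0, 495.0], [253.0, 512.0], [139.0, 524.0]]
(430, 20, 120) 45 [[262.0, 471.0], [267.0, 463.0], [270.0, 500.0], [303.0, 513.0], [195.0, 537.0]]
(400, -60, 150) 67 [[248.0, 421.0], [250.0, 417.0], [248.0, 450.0], [297.0, 463.0], [185.0, 462.0]]
(400, -60, 150) 55 [[296.0, 423.0], [297.0, 419.0], [300.0, 451.0], [349.0, 457.0], [239.0, 472.0]]
(400, -60, 150) 45 [[335.0, 419.0], [337.0, 414.0], [344.0, 446.0], [391.0, 446.0], [285.0, 475.0]]
```

```bash
python3 - <<'E'
from h import *
plan((480,20,200),78)
E
```

```text
shift [-0.1331  0.2103 -1.1234] turn [ 0.0002 -0.0002 -0.0023] | mm [ -20.    31.5 -168.5] deg [ 0.04 -0.03 -0.41] rows>= 4.1
```

{"name": "arm_command", "arguments": {
  "deltas": "1 0 0 -0.15 0 0 0;1 0 0 -0.4 0 0 0;1 -0.13 0.1 -0.65 0 0 0;1 -0.13 0.21 -0.9 0 0 0;1 -0.13 0.21 -1 0 0 0;1 -0.13 0.21 -1 0 0 0;1 -0.13 0.21 -1 0 0 0"
}}

```text
clock: 4.25
position: [479.9, 20.5, 181.3]
tcp_rot: [2.448, 1.968, 0.002]
force: [-0.3, 0.3, -1.6]
gripper_width: 23.2
```

```bash
python3 - <<'E'
from h import *
st(); save(cam('wrist'),'w3',None,1.4); save(cam('top'),'t3',(150,60,480,300),2.4)
E
```

```text
t 4.25 p [479.9  20.5 181.3] yaw 77.59 tilt 0.09 F [-0.3  0.3 -1.6] w 23.2 J [-0.39  0.35  0.3   2.05 -0.15  0.76  1.36]
```

View pics/w3.png

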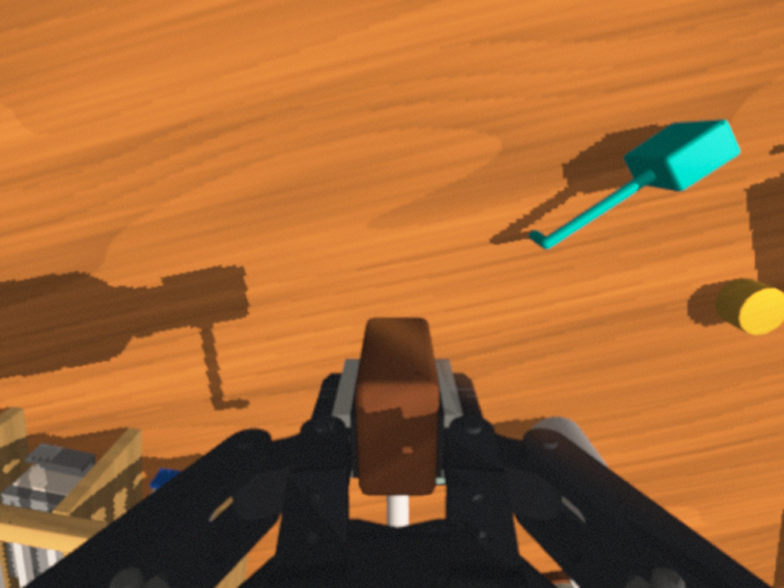

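View pics/t3.png

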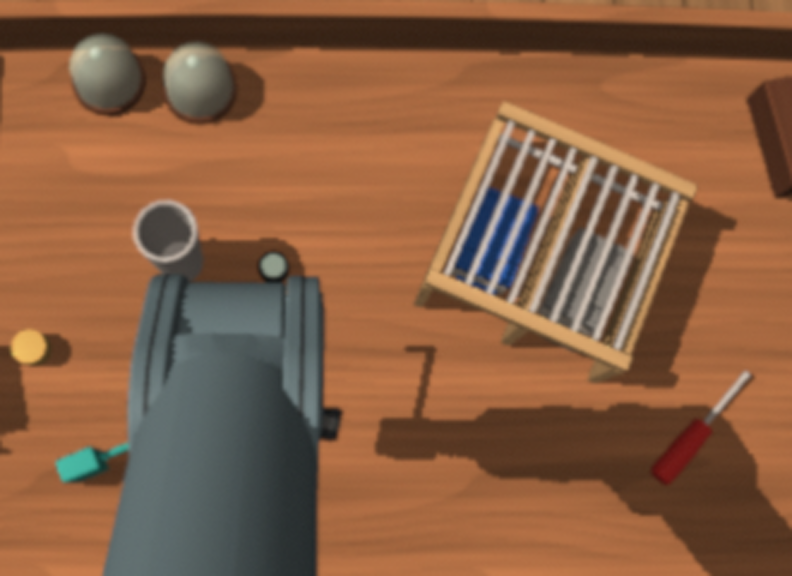

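{"name": "arm_command", "arguments": {
  "deltas": "1 0.2 0 -0.13 0 0 -0.04;1 0.2 0 -0.13 0 0 -0.08;1 0.2 0 -0.13 0 0 -0.08;1 0.2 0 -0.13 0 0 -0.08;1 0.2 0 -0.13 0 0 -0.08"
}}

```text
clock: 4.77
position: [484.9, 48.7, 198.9]
tcp_rot: [-2.187, -2.254, 0.005]
force: [-0.5, -0.0, -1.3]
gripper_width: 23.3
```

```bash
python3 - <<'E'
from h import *
st(); f=cam('wrist');save(f,'w4',None,1.4);save(f,'w4c',(0,250,160,410),5)
E
```

```text
t 4.77 p [484.9  48.7 198.9] yaw 91.73 tilt 0.19 F [-0.5 -0.  -1.3] w 23.3 J [-0.4   0.33  0.25  2.01 -0.11  0.81  1.51]
```

View pics/w4c.png

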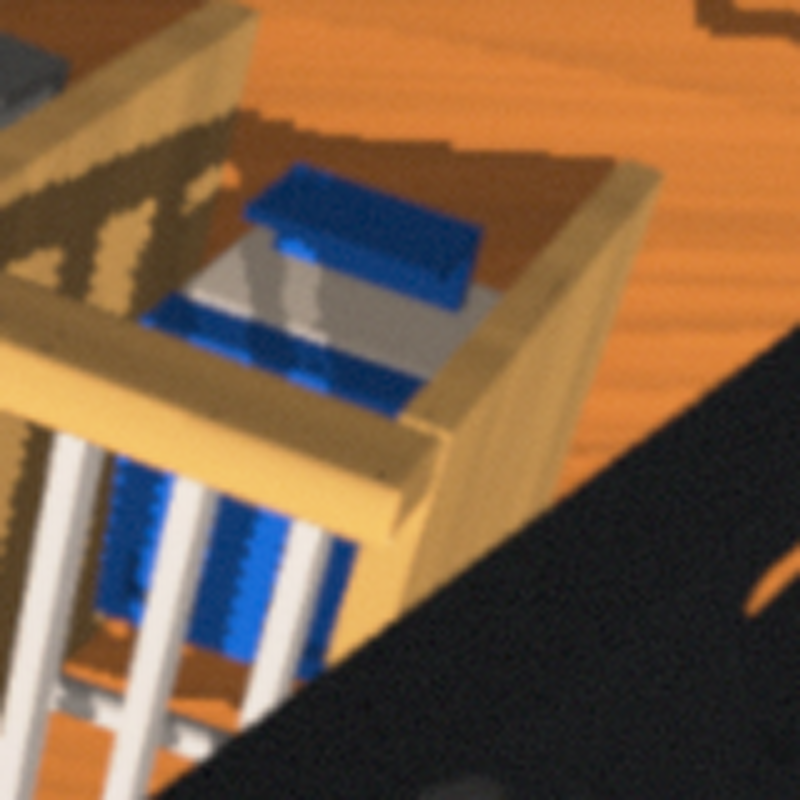

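```bash
cat >> h.py <<'E'
def boxpts(x,y,yaw,z0=0):
    c,s=np.cos(np.radians(yaw)),np.sin(np.radians(yaw))
    seg=[]
    def rect(x0,x1,y0,y1,z0_,z1_):
        P=lambda a,b,d:(a,b,d)
        for zz in(z0_,z1_):
            q=[(x0,y0,zz),(x1,y0,zz),(x1,y1,zz),(x0,y1,zz)]
            seg.extend((q[i],q[(i+1)%4]) for i in range(4))
        for a in(x0,x1):
            for b in(y0,y1): seg.append(((a,b,z0_),(a,b,z1_)))
    rect(-45,45,-30,30,8,50); rect(-68,-64,-22,22,20,34)
    for a in(-31,31):
        for b in(-16,16):
            q=[(a+8*i,b+8*j,50) for i,j in((-1,-1),(1,-1),(1,1),(-1,1))]
            seg.extend((q[i],q[(i+1)%4]) for i in range(4))
    M=np.array([[c,-s,0],[s,c,0],[0,0,1]])
    return np.array(seg)@M.T+[x,y,z0]
def overlay(f,segs,n,crop,k,col=(0,255,0)):
    x0,y0,x1,y1=crop
    im=cv2.resize(np.ascontiguousarray(f['img'][y0:y1,x0:x1,::-1]),None,fx=k,fy=k,interpolation=cv2.INTER_CUBIC)
    p=(proj(f,segs.reshape(-1,3))+0.5-[x0,y0])*k
    for a,b in p.reshape(-1,2,2):
        cv2.line(im,tuple(int(v) for v in a),tuple(int(v) for v in b),col,1,cv2.LINE_AA)
    cv2.imwrite(f'pics/{n}.png',im)
E
python3 - <<'E'
from h import *
f=load('wrist')
c=lambda P: np.array(P,float)/5+[0,250]-0.4
print('lip top corners z34',px(f,c([(245,210),(465,305)]),34).round(1))
print('lip low z20',px(f,c([(300,163),(483,230)]),[20,20]).round(1))
q=px(f,c([(185,293),(430,378)]),[42,42]);print('lidbot',q.round(1))
sh=px(f,c([(400,540),(445,425)]),[106,106]);print('shelfcorner beam',sh.round(1))
w=px(f,c([(660,172),(255,5)]),[0,0]);print('post z0',w.round(1))
overlay(f,boxpts(671,-212,-23),'ov1',(0,250,160,410),5)
E
```

```text
lip top corners z34 [[ 605.2 -207.3   34. ]
 [ 627.9 -161.7   34. ]]
lip low z20 [[ 601.7 -203.6   20. ]
 [ 617.8 -163.7   20. ]]
lidbot [[ 621.7 -218.9   42. ]
 [ 641.7 -167.5   42. ]]
shelfcorner beam [[ 624.  -131.7  106. ]
 [ 597.7 -118.5  106. ]]
post z0 [[ 613.6 -131.     0. ]
 [ 572.4 -221.9    0. ]]
```

View pics/ov1.png

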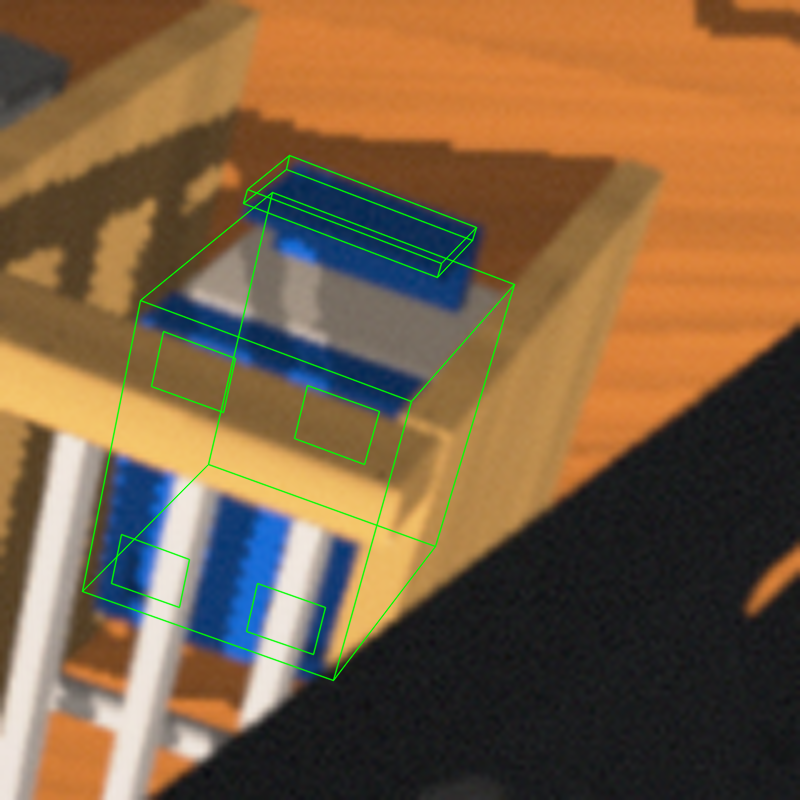

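```bash
python3 - <<'E'
from h import *
from scipy.optimize import least_squares
f=load('wrist')
c=lambda P: np.array(P,float)/5+[0,250]-0.4
M=np.array([(-68,-22,34),(-68,22,34),(-45,-30,50),(-45,30,50),(45,-30,50),(45,30,50)],float)
O=c([(300,163),(483,230),(140,318),(400,412),(95,612),(325,675)])
def W(p):
    t=np.radians(p[2]);R=np.array([[np.cos(t),-np.sin(t),0],[np.sin(t),np.cos(t),0],[0,0,1]])
    return M@R.T+[p[0],p[1],0]
s=least_squares(lambda p:(proj(f,W(p))-O).ravel(),[671,-212,-23],loss='soft_l1')
print(s.x,s.fun.reshape(-1,2).round(1))
overlay(f,boxpts(*s.x),'ov2',(0,250,160,410),5)
t=load('top'); overlay(t,boxpts(*s.x),'ov2t',(315,90,455,230),5.5)
E
```

```text
[ 671.31589839 -210.33666185  -23.58297893] [[-8.5  5.6]
 [-6.3  7.3]
 [ 2.  -3.3]
 [ 4.1 -1.5]
 [-1.5 -4.2]
 [ 2.5  1.3]]
```

View pics/ov2.png

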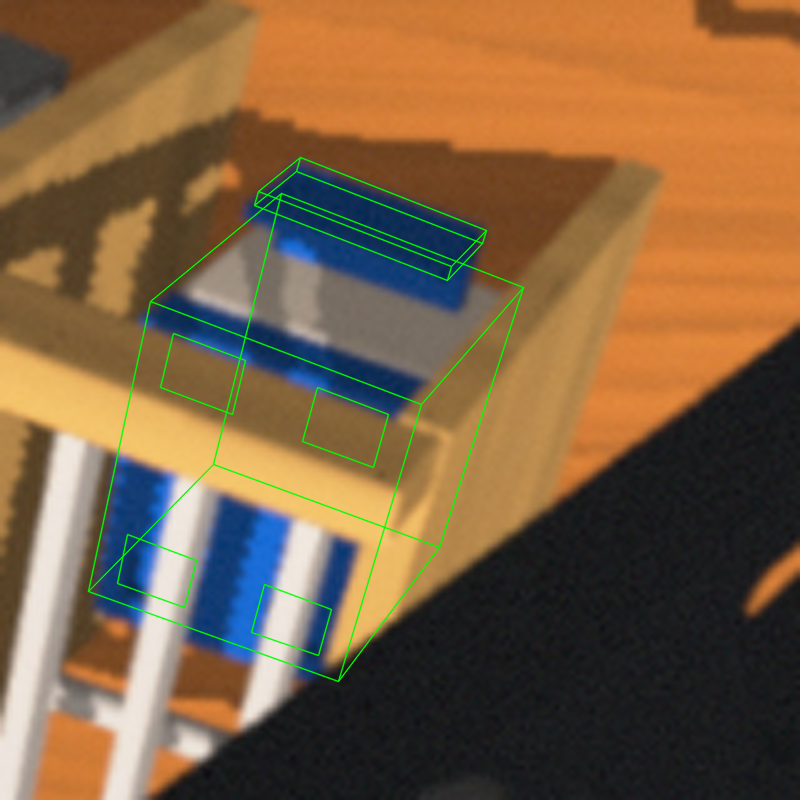

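View pics/ov2t.png

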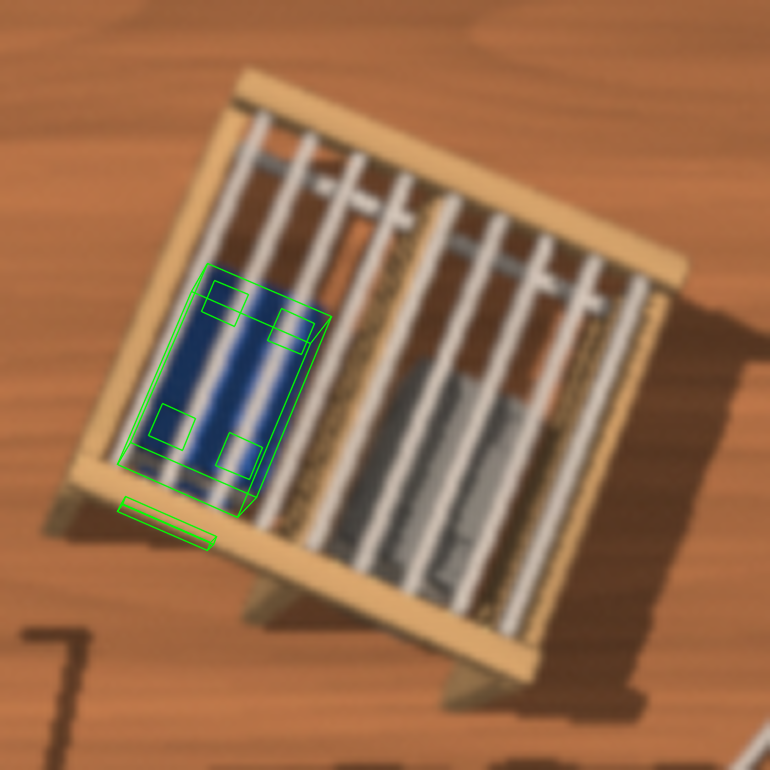

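```bash
python3 - <<'E'
from h import *
from scipy.optimize import least_squares
f=load('wrist');t=load('top')
c=lambda P: np.array(P,float)/5+[0,250]-0.4
ct=lambda P: np.array(P,float)/5.5+[315,90]-0.41
M=np.array([(-68,-22,18),(-68,22,18),(-45,-30,50),(-45,30,50),(45,-30,50),(45,30,50)],float)
O=c([(300,163),(483,230),(140,318),(400,412),(95,612),(325,678)])
Mt=np.array([(45,30,50),(45,-30,50)],float);Ot=ct([(212,265),(325,308)])
def W(p,M):
    a=np.radians(p[2]);R=np.array([[np.cos(a),-np.sin(a),0],[np.sin(a),np.cos(a),0],[0,0,1]])
    return M@R.T+[p[0],p[1],0]
for use in (0,1):
  s=least_squares(lambda p:np.r_[(proj(f,W(p,M))-O).ravel(),use*(proj(t,W(p,Mt))-Ot).ravel()],[671,-212,-23])
  print(s.x,s.fun.reshape(-1,2).round(1).tolist())
overlay(f,boxpts(*s.x),'ov3',(0,250,160,410),5)
E
```

```text
[ 674.36160329 -212.51687905  -22.48047239] [[-1.4, 0.0], [-0.8, 0.5], [-0.1, -0.9], [2.1, -0.0], [-1.9, -1.6], [2.1, 2.4], [-0.0, -0.0], [0.0, -0.0]]
[ 674.15604828 -212.33712107  -22.4012425 ] [[-1.4, -0.1], [-0.8, 0.3], [-0.1, -1.1], [2.1, -0.2], [-1.8, -1.7], [2.3, 2.3], [-0.6, -1.5], [1.6, 0.0]]
```

View pics/ov3.png

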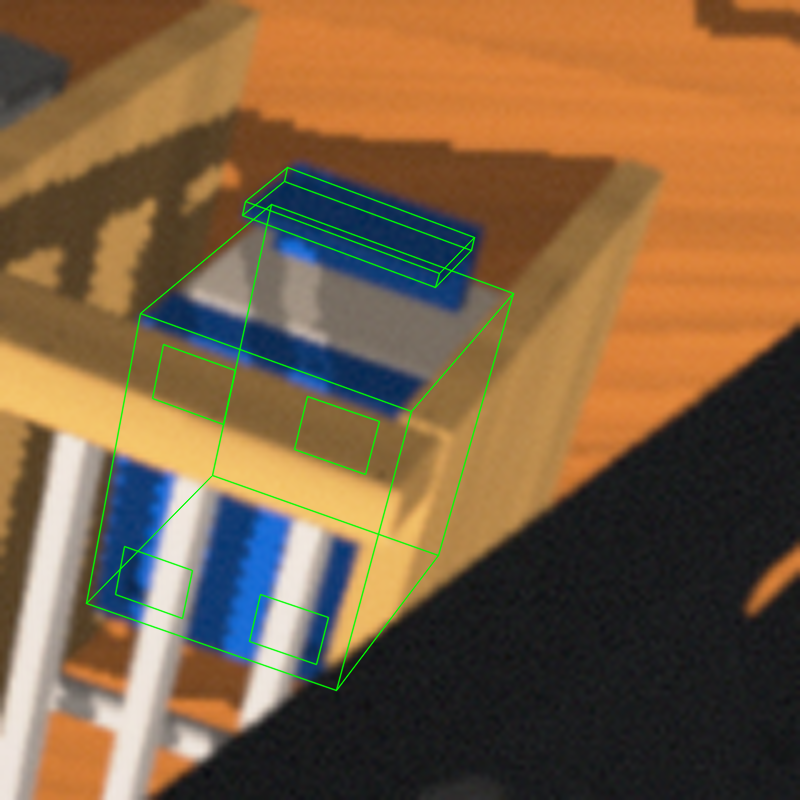

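```bash
python3 - <<'E'
from h import *
st();plan((472.7,-127.5,130),67.2)
E
```

```text
t 4.82 p [485.1  48.7 199.1] yaw 91.76 tilt 0.16 F [ 0.5  1.1 -0.9] w 23.5 J [-0.4   0.33  0.25  2.01 -0.11  0.81  1.51]
shift [-1.171  -0.1175  0.4622] turn [-0.0008  0.0005  0.1364] | mm [-175.6  -17.6   69.3] deg [-0.14  0.08 24.56] rows>= 4.5
```

{"name": "arm_command", "arguments": {
  "deltas": "1 -0.2 -0.03 0.1 0 0 0.03;1 -0.45 -0.06 0.2 0 0 0.06;1 -0.7 -0.09 0.3 0 0 0.09;1 -0.9 -0.12 0.4 0 0 0.12;1 -1 -0.12 0.46 0 0 0.136;1 -1 -0.12 0.46 0 0 0.136;1 -1 -0.12 0.46 0 0 0.136;1 -1 -0.12 0.46 0 0 0.136"
}}

```text
clock: 5.48
position: [473.4, -100.2, 131.2]
tcp_rot: [-2.611, -1.746, 0.0]
force: [-0.3, 0.2, -1.5]
gripper_width: 23.3
```

```bash
python3 - <<'E'
from h import *
st();plan((472.7,-127.5,78),67.2)
f=cam('top');save(f,'t5',(220,90,460,300),3.3); save(cam('wrist'),'w5',None,1.4)
E
```

```text
t 5.48 p [ 473.4 -100.2  131.2] yaw 67.53 tilt 0.03 F [-0.3  0.2 -1.5] w 23.3 J [-0.16  0.45  0.34  2.07 -0.25  0.65  1.53]
shift [-0.17    0.0656  0.3548] turn [-0.0002 -0.0001  0.0018] | mm [-25.5   9.8  53.2] deg [-0.03 -0.01  0.33] rows>= 1.4
```

View pics/t5.png

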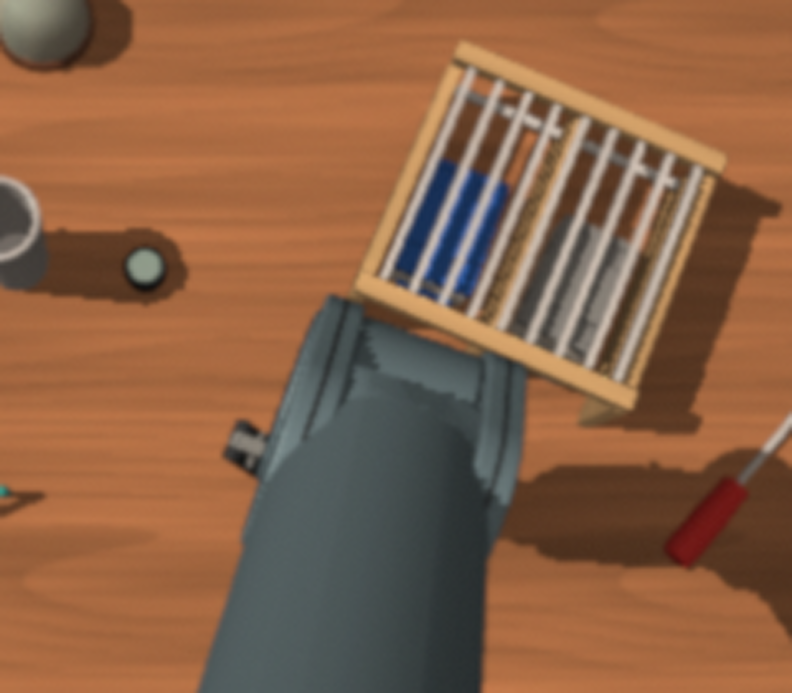

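View pics/w5.png

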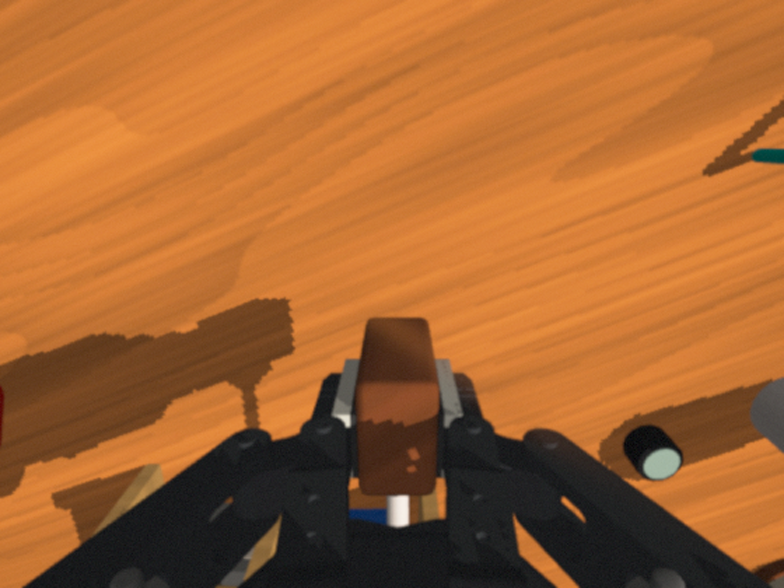

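{"name": "arm_command", "arguments": {
  "deltas": "1 -0.1 0.03 0.15 0 0 0.002;1 -0.17 0.066 0.3 0 0 0.002;1 -0.17 0.066 0.355 0 0 0.002;1 -0.17 0.066 0.355 0 0 0.002;1 -0.17 0.066 0.355 0 0 0.002"
}}

```text
clock: 6.0
position: [473.0, -127.1, 78.3]
tcp_rot: [-2.616, -1.738, -0.0]
force: [0.3, -0.9, -0.4]
gripper_width: 23.5
```

```bash
python3 - <<'E'
from h import *
st();plan((537.1,-155.1,78),67.2)
save(cam('wrist'),'w6',None,1.4);f=cam('side');save(f,'s6',(220,180,420,360),4)
E
```

```text
t 6.0 p [ 473.  -127.1   78.3] yaw 67.22 tilt 0.05 F [ 0.3 -0.9 -0.4] w 23.5 J [-0.06  0.56  0.29  2.08 -0.3   0.54  1.62]
shift [-0.0068  0.4664  0.0017] turn [-0.0002 -0.0002  0.0001] | mm [-1.  70.   0.3] deg [-0.04 -0.03  0.02] rows>= 1.7
```

View pics/w6.png

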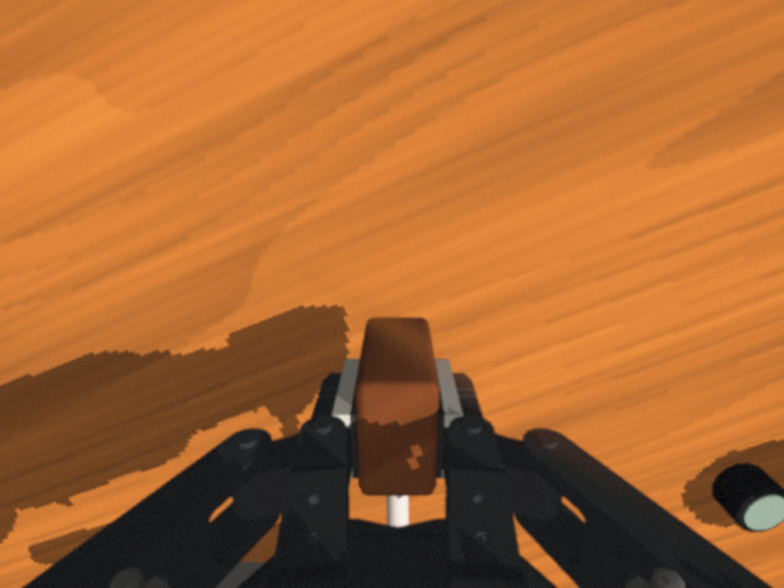

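View pics/s6.png

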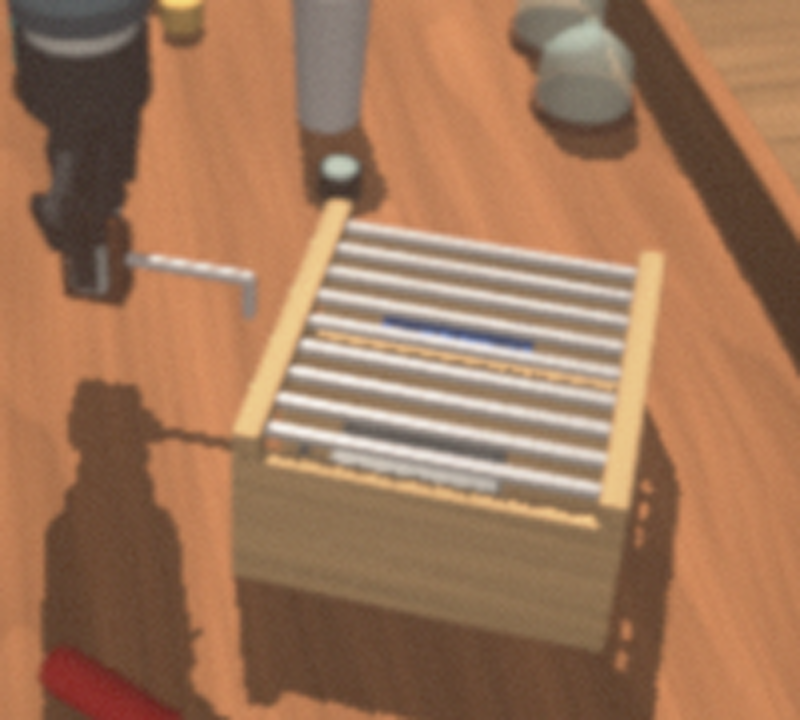

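The side view shows the hook's tip at crop (249,314), about to enter the bay. I'll check the predicted tip projection there.

```bash
python3 - <<'E'
from h import *
f=load('side')
for L in(92,94,96):
  p=np.array([473+L*.922,-127.1-L*.3875,46.8]); print(L,((proj(f,[p,p+[0,0,34]])+.5-[220,180])*4).round(0).tolist())
E
```

```text
92 [[244.0, 318.0], [244.0, 273.0]]
94 [[247.0, 318.0], [247.0, 274.0]]
96 [[250.0, 319.0], [250.0, 275.0]]
```

{"name": "arm_command", "arguments": {
  "deltas": "1 -0.007 0.1 0 0 0 0;1 -0.007 0.2 0 0 0 0;1 -0.007 0.3 0 0 0 0;1 -0.007 0.38 0 0 0 0;1 -0.007 0.44 0 0 0 0;1 -0.007 0.467 0 0 0 0;1 -0.007 0.467 0 0 0 0;1 -0.007 0.467 0 0 0 0"
}}

```text
clock: 6.77
position: [536.6, -156.0, 78.2]
tcp_rot: [-2.617, -1.737, 0.0]
force: [-0.6, 0.7, -1.2]
gripper_width: 23.3
```

```bash
python3 - <<'E'
from h import *
st();plan((537.1,-155.1,55),67.2)
save(cam('top'),'t7',(315,90,455,230),5.5);save(cam('wrist'),'w7',None,1.4)
E
```

```text
t 6.77 p [ 536.6 -156.    78.2] yaw 67.17 tilt 0.03 F [-0.6  0.7 -1.2] w 23.3 J [-0.02  0.65  0.3   1.9  -0.3   0.64  1.64]
shift [0.0066 0.0009 0.1547] turn [-0.0001 -0.     -0.0002] | mm [ 1.   0.1 23.2] deg [-0.02 -0.01 -0.03] rows>= 0.6
```

View pics/w7.png

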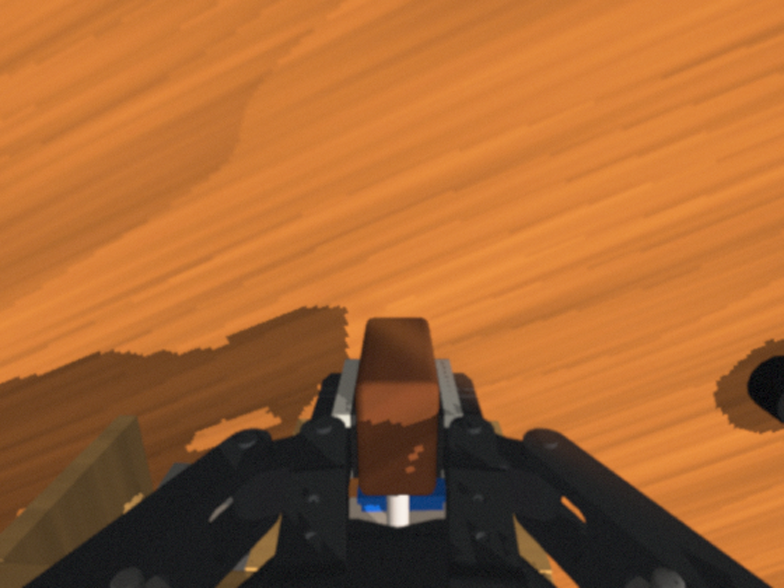

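The blue lip spans about (358–446,500), with the rod crossing its middle at 398. Lowering gently while watching force.

{"name": "arm_command", "arguments": {
  "deltas": "1 0.005 0 0.04 0 0 0;1 0.005 0 0.08 0 0 0;1 0.005 0 0.11 0 0 0;1 0.005 0 0.135 0 0 0;1 0.005 0 0.15 0 0 0;1 0.005 0 0.15 0 0 0"
}}

```text
clock: 7.37
position: [536.8, -155.6, 54.8]
tcp_rot: [-2.617, -1.737, 0.001]
force: [1.2, -0.4, -1.6]
gripper_width: 23.3
```

```bash
python3 - <<'E'
from h import *
st()
save(cam('top'),'t8',(315,90,455,230),5.5);save(cam('wrist'),'w8',(180,280,400,420),3.5)
E
```

```text
t 7.37 p [ 536.8 -155.6   54.8] yaw 67.14 tilt 0.07 F [ 1.2 -0.4 -1.6] w 23.3 J [-0.01  0.68  0.28  1.91 -0.32  0.6   1.65]
```

View pics/w8.png

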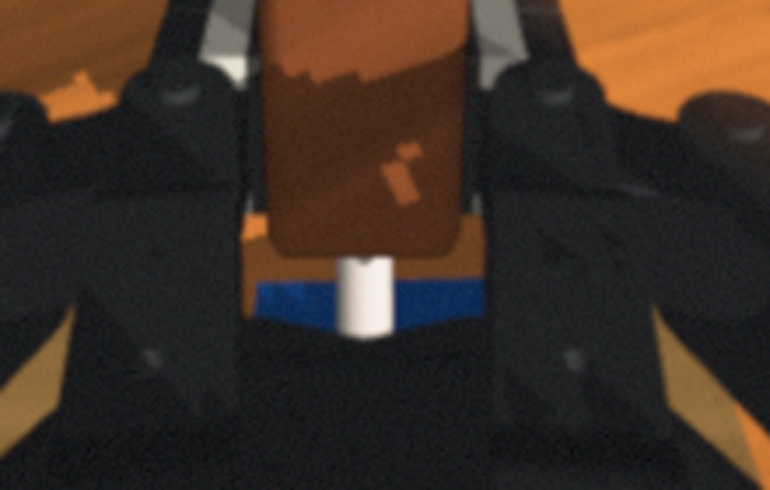

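{"name": "arm_command", "arguments": {
  "deltas": "1 0 -0.03 0 0 0 0;1 0 -0.06 0 0 0 0;1 0 -0.09 0 0 0 0;1 0 -0.12 0 0 0 0;1 0 -0.15 0 0 0 0;1 0 -0.18 0 0 0 0;1 0 -0.21 0 0 0 0;1 0 -0.24 0 0 0 0;1 0 -0.27 0 0 0 0"
}}

```text
clock: 8.22
position: [499.8, -139.9, 55.7]
tcp_rot: [2.617, 1.737, 0.001]
force: [1.1, -0.6, -0.5]
gripper_width: 23.3
```

```bash
python3 - <<'E'
from h import *
st()
save(cam('top'),'t9',(315,90,455,230),5.5);save(cam('wrist'),'w9',(180,280,400,420),3.5)
E
```

```text
t 8.22 p [ 499.8 -139.9   55.7] yaw 67.15 tilt 0.04 F [ 1.1 -0.6 -0.5] w 23.3 J [-0.03  0.64  0.28  2.01 -0.32  0.54  1.65]
```

View pics/t9.png

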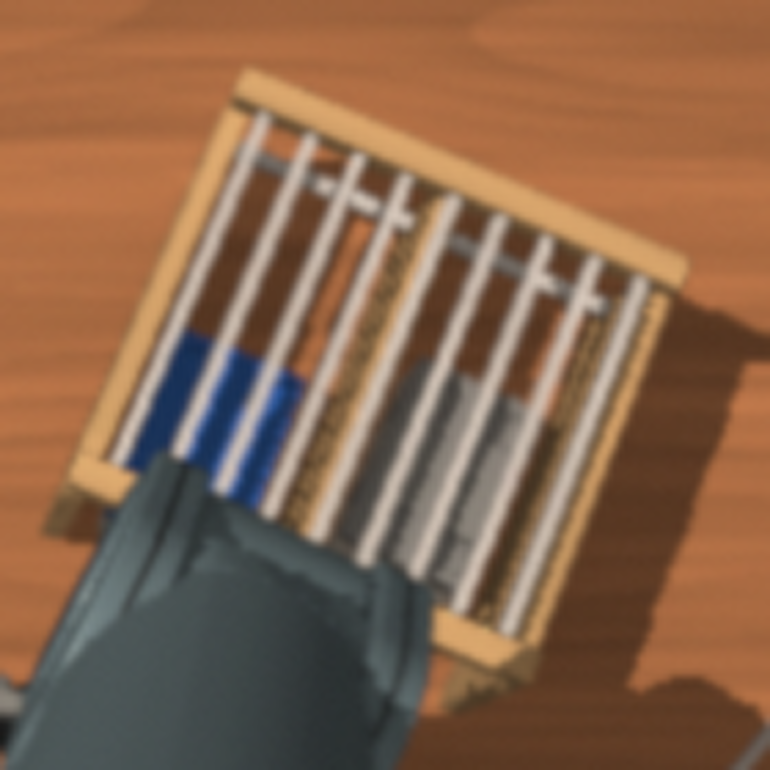

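View pics/w9.png

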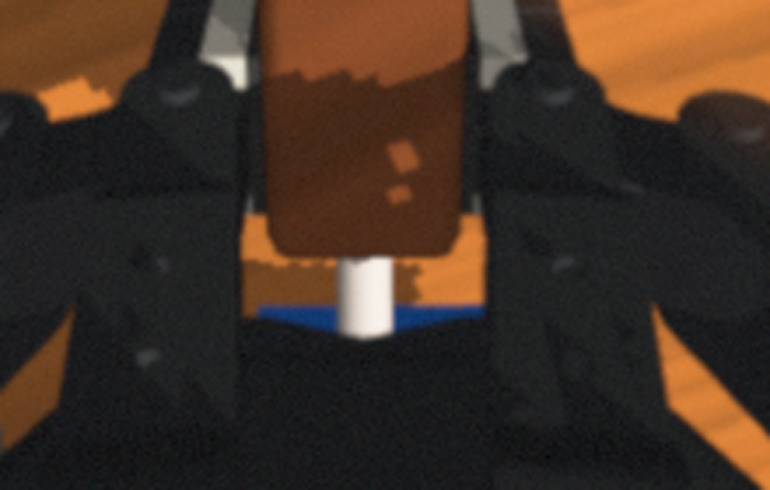

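{"name": "arm_command", "arguments": {
  "deltas": "1 0 -0.03 0 0 0 0;1 0 -0.07 0 0 0 0;1 0 -0.11 0 0 0 0;1 0 -0.15 0 0 0 0;1 0 -0.19 0 0 0 0;1 0 -0.23 0 0 0 0;1 0 -0.27 0 0 0 0;1 0 -0.31 0 0 0 0;1 0 -0.35 0 0 0 0;1 0 -0.39 0 0 0 0;1 0 -0.43 0 0 0 0;1 0 -0.47 0 0 0 0;1 0 -0.5 0 0 0 0"
}}

```text
clock: 9.4
position: [430.0, -110.5, 55.5]
tcp_rot: [-2.617, -1.737, 0.0]
force: [1.0, -0.7, -0.9]
gripper_width: 23.4
```

{"name": "arm_command", "arguments": {
  "deltas": "1 0 -0.03 0 0 0 0;1 0 -0.06 0 0 0 0;1 0 -0.09 0 0 0 0;1 0 -0.12 0 0 0 0;1 0 -0.15 0 0 0 0;1 0 -0.18 0 0 0 0;1 0 -0.2 0 0 0 0;1 0 -0.2 0 0 0 0;1 0 -0.2 0 0 0 0"
}}

```text
clock: 10.15
position: [402.4, -98.9, 55.4]
tcp_rot: [-2.616, -1.737, 0.002]
force: [0.6, 0.4, -1.5]
gripper_width: 23.4
```

```bash
python3 - <<'E'
from h import *
st()
save(cam('top'),'t10',(240,90,455,300),3.6);save(cam('wrist'),'w10',None,1.4);save(cam('side'),'s10',(220,180,420,360),4)
E
```

```text
t 10.15 p [402.4 -98.9  55.4] yaw 67.15 tilt 0.09 F [ 0.6  0.4 -1.5] w 23.4 J [-0.08  0.53  0.25  2.26 -0.34  0.39  1.63]
```

View pics/t10.png

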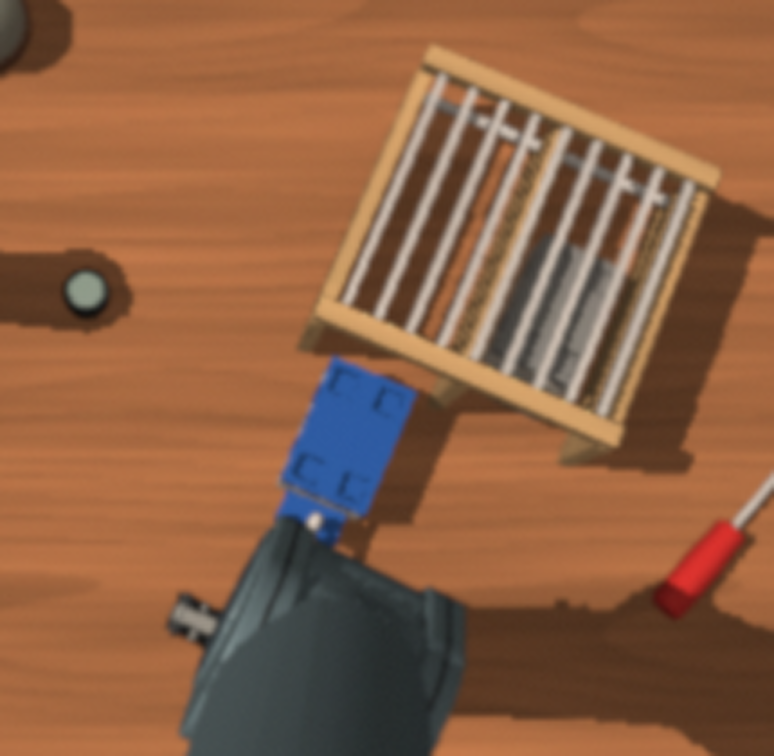

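View pics/s10.png

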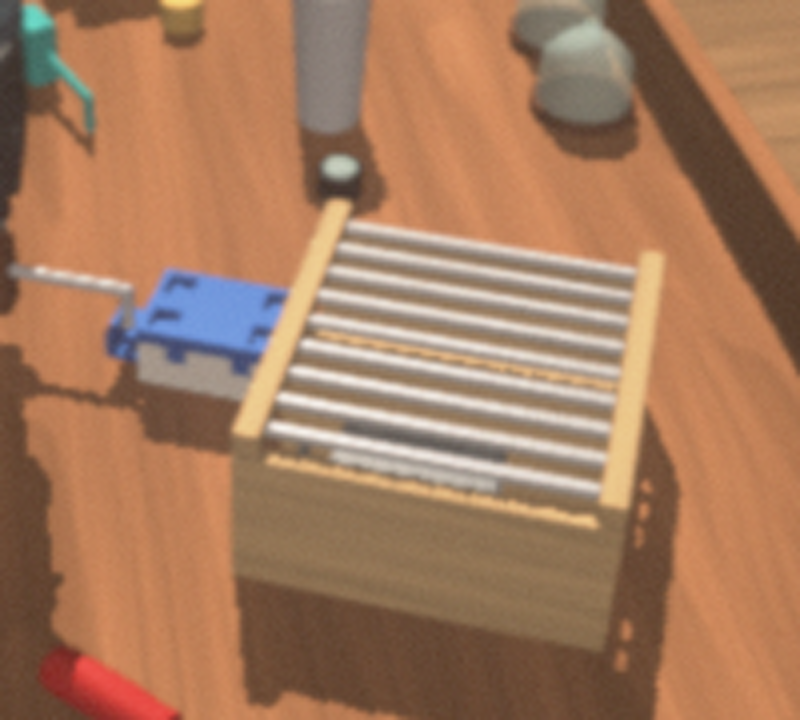

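Box out. I'll measure its lid in the top picture against the shelf.

```bash
python3 - <<'E'
from h import *
f=load('top')
c=lambda P: np.array(P,float)/3.6+[240,90]-.36
b=px(f,c([(335,357),(415,390),(360,518),(282,482)]),50);print(b.round(1))
e=(b[0]+b[1]-b[2]-b[3])/2; print('len',np.linalg.norm(e),'yaw',np.degrees(np.arctan2(e[1],e[0])))
th=np.radians(-23.2);R=np.array([[np.cos(th),-np.sin(th)],[np.sin(th),np.cos(th)]])
print(b.mean(0),'shelf frame',R.T@(b.mean(0)[:2]-[660.3,-265.7]))
sh=px(f,c([(317,312),(617,447),(720,170),(428,45)]),106);print(sh.round(1),sh.mean(0))
E
```

```text
[[ 595.8 -150.6   50. ]
 [ 573.9 -203.7   50. ]
 [ 488.6 -165.6   50. ]
 [ 512.1 -114.6   50. ]]
len 92.24674337733602 yaw -23.68306469827538
[ 542.58373206 -158.62984202   50.        ] shelf frame [-150.37660437   52.03859459]
[[ 613.4 -132.   106. ]
 [ 528.8 -320.3  106. ]
 [ 711.1 -397.7  106. ]
 [ 792.6 -207.6  106. ]] [ 661.47767385 -264.3877609   106.        ]
```

{"name": "arm_command", "arguments": {
  "deltas": "1 0 -0.02 0 0 0 0;1 0 -0.04 0 0 0 0;1 0 -0.04 0 0 0 0;1 0 -0.04 0 0 0 0;1 0 -0.02 -0.03 0 0 0;1 0 -0.02 -0.1 0 0 0;1 0 -0.02 -0.2 0 0 0;1 0 -0.02 -0.35 0 0 0;1 0 -0.02 -0.5 0 0 0;1 0 -0.02 -0.5 0 0 0"
}}

```text
clock: 11.13
position: [402.5, -98.5, 133.7]
tcp_rot: [2.615, 1.735, 0.007]
force: [0.8, -0.3, -0.1]
gripper_width: 23.5
```

```bash
python3 - <<'E'
from h import *
st();plan((452.6,50,120),77.6);plan((440,60,120),77.6)
save(cam('top'),'t11',(240,90,455,300),3.6)
E
```

```text
t 11.13 p [402.5 -98.5 133.7] yaw 67.12 tilt 0.31 F [ 0.8 -0.3 -0.1] w 23.5 J [-0.19  0.35  0.38  2.24 -0.23  0.58  1.53]
shift [ 1.042  -0.0778  0.0928] turn [ 0.0016 -0.0004 -0.0582] | mm [156.3 -11.7  13.9] deg [  0.29  -0.08 -10.48] rows>= 3.8
shift [ 1.0708 -0.1811  0.0924] turn [ 0.0016 -0.0004 -0.0582] | mm [160.6 -27.2  13.9] deg [  0.29  -0.08 -10.48] rows>= 3.9
```

View pics/t11.png

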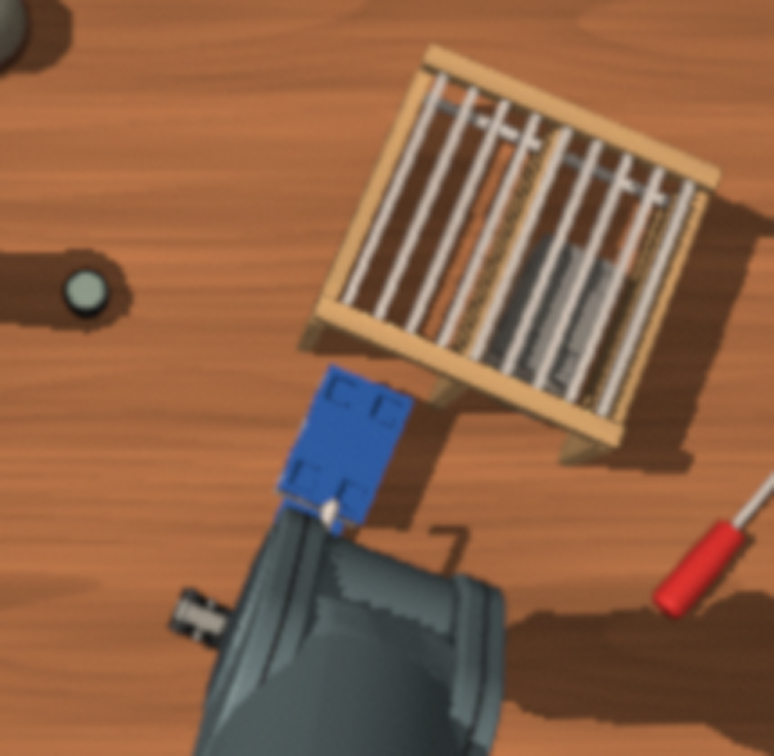

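{"name": "arm_command", "arguments": {
  "deltas": "1 0.2 -0.02 0 0 0 -0.015;1 0.45 -0.05 0 0 0 -0.03;1 0.7 -0.08 0 0 0 -0.045;1 0.9 -0.1 0 0 0 -0.058;1 1 -0.1 0.05 0.0016 0 -0.058;1 1 -0.1 0.09 0.0016 0 -0.058;1 1 -0.1 0.09 0.0016 0 -0.058"
}}

```text
clock: 11.77
position: [443.6, 46.4, 115.3]
tcp_rot: [-2.442, -1.967, 0.009]
force: [-0.4, -0.6, -1.0]
gripper_width: 23.6
```

```bash
python3 - <<'E'
from h import *
s=st();plan((s['position'][0],s['position'][1],32),77.6)
E
```

```text
t 11.77 p [443.6  46.4 115.3] yaw 77.7 tilt 0.46 F [-0.4 -0.6 -1. ] w 23.6 J [-0.44  0.43  0.28  2.16 -0.22  0.58  1.36]
shift [0.0006 0.0045 0.5556] turn [-0.0026  0.0003  0.0005] | mm [ 0.1  0.7 83.3] deg [-0.46  0.06  0.1 ] rows>= 2.0
```

{"name": "arm_command", "arguments": {
  "deltas": "1 0 0 0.15 0 0 0;1 0 0 0.3 -0.002 0 0;1 0 0 0.42 -0.0026 0 0;1 0 0 0.49 -0.0026 0 0;1 0 0 0.53 -0.0026 0 0;1 0 0 0.53 -0.0026 0 0;1 0 0 0.53 -0.0026 0 0"
}}

```text
clock: 12.35
position: [444.6, 45.6, 37.8]
tcp_rot: [2.448, 1.966, 0.003]
force: [0.3, -0.4, -1.1]
gripper_width: 23.3
```

```bash
python3 - <<'E'
from h import *
s=st();plan((s['position'][0],s['position'][1],31.5),77.6)
save(cam('side'),'s12',(180,140,380,290),4)
E
```

```text
t 12.35 p [444.6  45.6  37.8] yaw 77.53 tilt 0.18 F [ 0.3 -0.4 -1.1] w 23.3 J [-0.37  0.59  0.2   2.19 -0.3   0.38  1.43]
shift [-0.     -0.0001  0.0422] turn [ 0.001  -0.0001 -0.0004] | mm [-0.  -0.   6.3] deg [ 0.18 -0.01 -0.07] rows>= 0.2
```

View pics/s12.png

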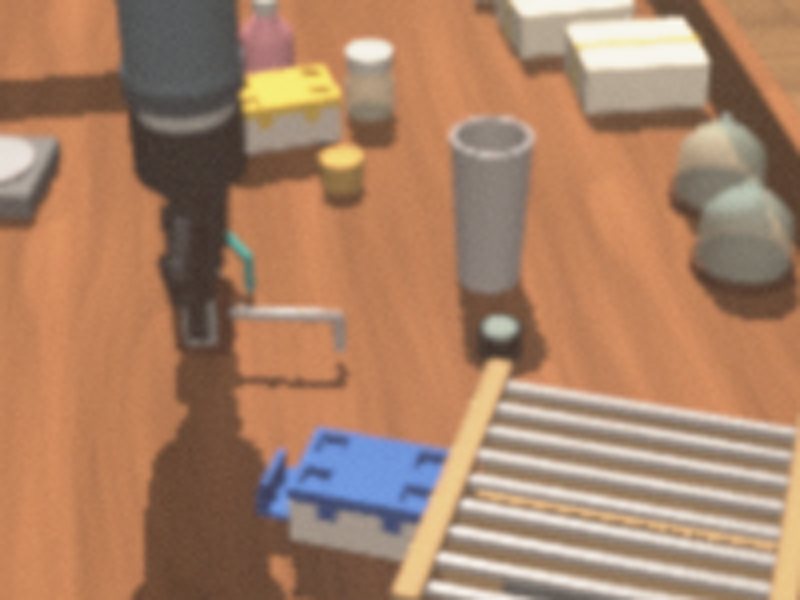

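{"name": "arm_command", "arguments": {
  "deltas": "1 0 0 0.015 0.001 0 0;1 0 0 0.027 0.001 0 0;1 0 0 0.035 0.001 0 0;1 0 0 0.04 0.001 0 0;1 0 0 0.04 0.001 0 0;1 0 0 0.04 0.001 0 0"
}}

```text
clock: 12.9
position: [444.5, 46.2, 31.6]
tcp_rot: [-2.448, -1.968, -0.001]
force: [0.1, 0.5, -0.5]
gripper_width: 23.8
```

```bash
python3 - <<'E'
from h import *
s=st()
E
```

```text
t 12.9 p [444.5  46.2  31.6] yaw 77.59 tilt 0.03 F [ 0.1  0.5 -0.5] w 23.8 J [-0.36  0.61  0.19  2.18 -0.3   0.37  1.43]
```

{"name": "arm_command", "arguments": {
  "deltas": "1 0 0 0.004 0 0 0;1 0 0 0.008 0 0 0;1 0 0 0.008 0 0 0;1 0 0 0.008 0 0 0"
}}

```text
clock: 13.23
position: [444.5, 46.2, 31.5]
tcp_rot: [-2.448, -1.968, -0.001]
force: [-3.9, -0.8, 19.5]
gripper_width: 23.4
```

{"name": "arm_command", "arguments": {
  "deltas": "1 0 0 -0.005 0 0 0;1 0 0 -0.005 0 0 0;0.2 0 0 -0.005 0 0 0;0 0 0 -0.005 0 0 0;-0.4 0 0 -0.005 0 0 0;-0.6 0 0 -0.005 0 0 0;-0.6 0 0 -0.005 0 0 0;-0.6 0 0 -0.1 0 0 0;-0.6 0 0 -0.3 0 0 0;-1 0 0 -0.6 0 0 0;-1 0 0 -0.9 0 0 0;-1 0 0 -1 0 0 0;-1 0 0 -1 0 0 0"
}}

```text
clock: 14.32
position: [447.4, 46.5, 184.7]
tcp_rot: [2.447, 1.966, 0.013]
force: [0.8, -0.3, 0.3]
gripper_width: 85.3
```

```bash
python3 - <<'E'
from h import *
s=st();plan((510,-145,200),67)
save(cam('wrist'),'w13',None,1.4);save(cam('side'),'s13',(180,140,380,290),4)
E
```

```text
t 14.32 p [447.4  46.5 184.7] yaw 77.57 tilt 0.51 F [ 0.8 -0.3  0.3] w 85.3 J [-0.5   0.3   0.35  2.13 -0.15  0.73  1.3 ]
shift [-1.1566  0.6829 -0.102 ] turn [ 0.0022 -0.0017  0.0587] | mm [-173.5  102.4  -15.3] deg [ 0.4  -0.31 10.57] rows>= 4.8
```

View pics/w13.png

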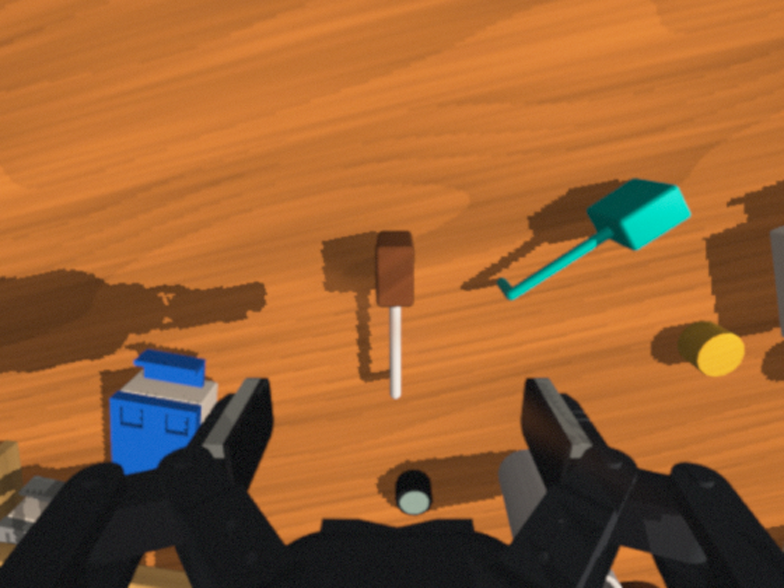

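View pics/s13.png

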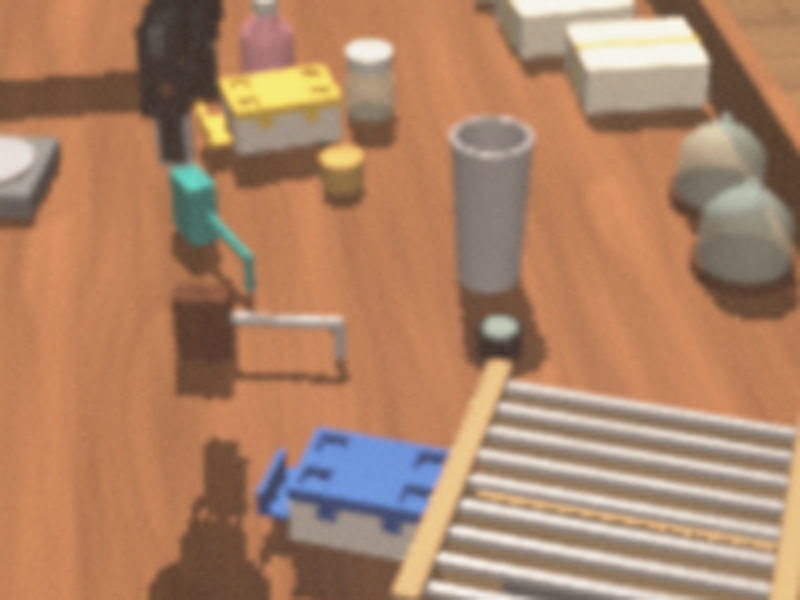

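The hook stands upright on the bench and the robot is off it. Next I'll measure the yellow lid with the empty gripper (same wrist view I'll use for blue, so calibration errors cancel).

```bash
python3 - <<'E'
from h import *
plan((517.7,345.7,200),99.2)
E
```

```text
shift [ 2.0532  0.0464 -0.1233] turn [ 0.0006 -0.0004 -0.12  ] | mm [308.    7.  -18.5] deg [  0.11  -0.08 -21.59] rows>= 7.4
```

{"name": "arm_command", "arguments": {
  "deltas": "-1 0.2 0 -0.03 0 0 0;-1 0.45 0 -0.06 0 0 -0.02;-1 0.7 0 -0.1 0 0 -0.04;-1 0.9 0.02 -0.12 0 0 -0.06;-1 1 0.02 -0.12 0 0 -0.08;-1 1 0.02 -0.12 0 0 -0.12;-1 1 0.02 -0.12 0 0 -0.12;-1 1 0.02 -0.12 0 0 -0.12"
}}

```text
clock: 15.08
position: [478.7, 191.1, 196.8]
tcp_rot: [-2.04, -2.387, 0.004]
force: [0.1, -0.5, -0.2]
gripper_width: 85.4
```

```bash
python3 - <<'E'
from h import *
st();plan((517.7,345.7,200),99.2)
E
```

```text
t 15.08 p [478.7 191.1 196.8] yaw 98.98 tilt 0.17 F [ 0.1 -0.5 -0.2] w 85.4 J [-0.65  0.38  0.22  1.95 -0.11  0.83  1.36]
shift [ 0.9775  0.4179 -0.0233] turn [-0.0009  0.0002 -0.0012] | mm [146.6  62.7  -3.5] deg [-0.17  0.04 -0.22] rows>= 3.8
```

{"name": "arm_command", "arguments": {
  "deltas": "-1 0.25 0.1 -0.02 0 0 0;-1 0.5 0.2 -0.02 0 0 0;-1 0.75 0.3 -0.02 0 0 0;-1 0.9 0.39 -0.02 0 0 0;-1 0.978 0.418 -0.02 0 0 0;-1 0.978 0.418 -0.02 0 0 0;-1 0.978 0.418 -0.02 0 0 0;-1 0.978 0.418 -0.02 0 0 0"
}}

```text
clock: 15.75
position: [518.1, 343.7, 201.0]
tcp_rot: [2.041, 2.388, -0.003]
force: [0.2, 0.1, -0.2]
gripper_width: 85.4
```

```bash
python3 - <<'E'
from h import *
st();f=cam('wrist');pickle.dump(f,open('wy.pkl','wb'));save(f,'wy',None,1.4);save(f,'wyc',(200,110,360,260),5)
E
```

```text
t 15.75 p [518.1 343.7 201. ] yaw 98.97 tilt 0.12 F [ 0.2  0.1 -0.2] w 85.4 J [-0.8   0.55  0.2   1.67 -0.12  0.94  1.17]
```

View pics/wy.png

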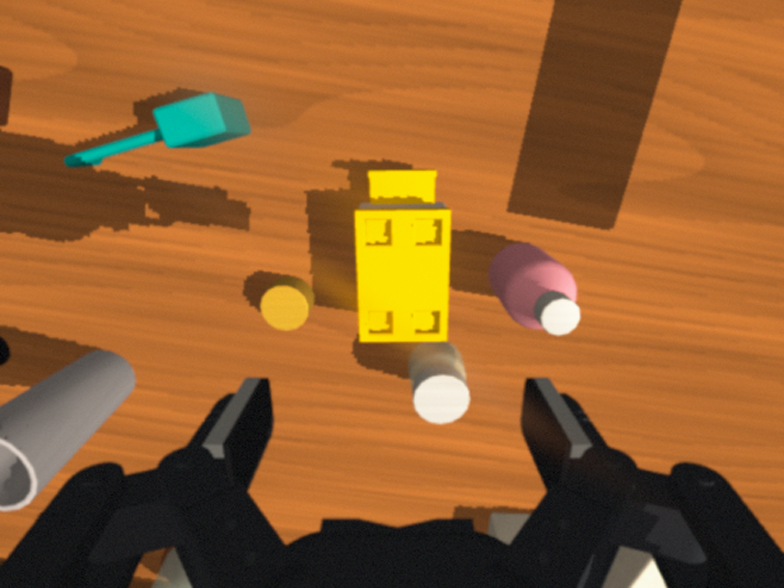

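View pics/wyc.png

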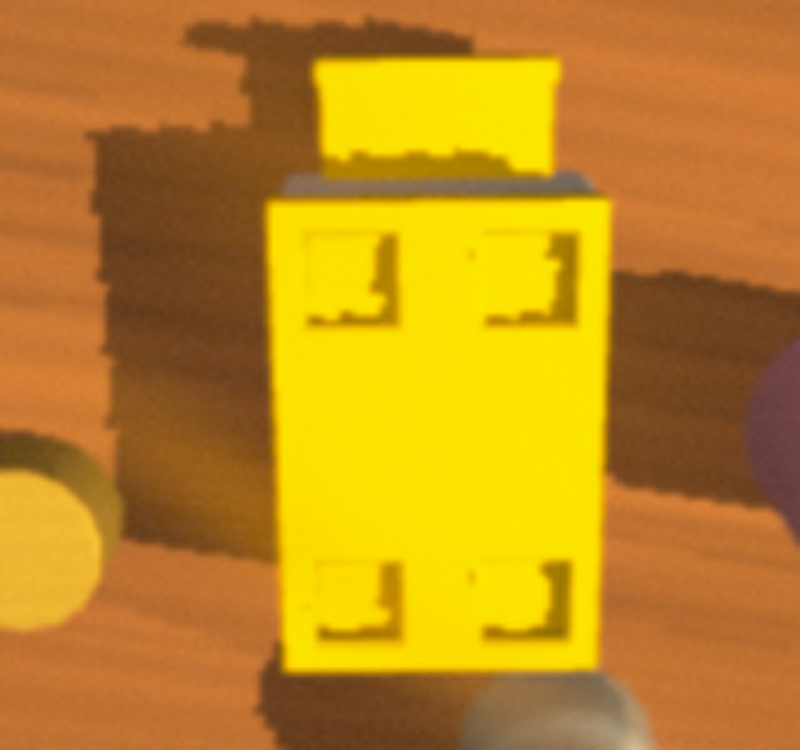

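```bash
cat >> h.py <<'E'
from scipy.optimize import least_squares
def fitlid(f,O,z=50,g=None):
    M=np.array([(-45,-30,z),(-45,30,z),(45,30,z),(45,-30,z)],float)
    def W(p):
        a=np.radians(p[2]);R=np.array([[np.cos(a),-np.sin(a),0],[np.sin(a),np.cos(a),0],[0,0,1]])
        return M@R.T+[p[0],p[1],0]
    s=least_squares(lambda p:(proj(f,W(p))-O).ravel(),g)
    print('lid',s.x.round(2),'res',s.fun.reshape(-1,2).round(2).tolist())
    st=f['s'];R0=Ro.from_rotvec(st['tcp_rot']).as_matrix()
    d=R0.T@(np.array([s.x[0],s.x[1],z])-st['position'])
    yt=np.degrees(np.arctan2(R0[1,0],R0[0,0]))
    print('in tool',d.round(2),'boxyaw-(toolyaw-90)',round(s.x[2]-(yt-90),2))
    return s.x
E
python3 - <<'E'
from h import *
f=load('wy')
O=np.array([(267,200),(610,200),(599,670),(285,670)],float)/5+[200,110]-.4
x=fitlid(f,O,50,[518,345,9])
overlay(f,boxpts(*x),'ovy',(200,110,360,260),5,(255,0,0))
E
```

```text
lid [519.54 347.21   9.42] res [[0.33, 0.55], [-0.03, 0.01], [-0.65, -0.58], [0.32, -0.16]]
in tool [  3.46   2.1  150.97] boxyaw-(toolyaw-90) 0.45
```

View pics/ovy.png

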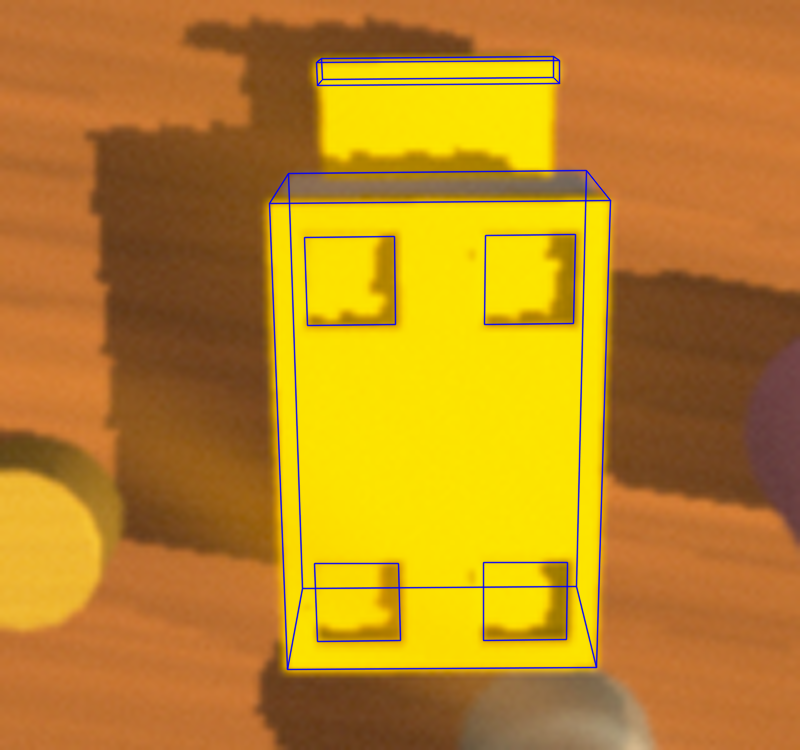

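```bash
python3 - <<'E'
from h import *
plan((536,-157,201),66.7)
E
```

```text
shift [-3.3168 -0.4036  0.0062] turn [-1.000e-04  5.000e-04  1.793e-01] | mm [-497.5  -60.5    0.9] deg [-2.000e-02  8.000e-02  3.227e+01] rows>= 12.0
```

{"name": "arm_command", "arguments": {
  "deltas": "-1 -0.25 -0.03 0 0 0 0;-1 -0.5 -0.06 0 0 0 0;-1 -0.75 -0.09 0 0 0 0;-1 -1 -0.12 0 0 0 0;-1 -1 -0.12 0 0 0 0"
}}

```text
clock: 16.22
position: [524.8, 184.1, 201.8]
tcp_rot: [2.051, 2.376, -0.006]
force: [0.1, -1.1, 0.7]
gripper_width: 85.8
```

{"name": "arm_command", "arguments": {
  "deltas": "-1 -0.25 -0.03 0 0 0 0;-1 -0.5 -0.06 0 0 0 0;-1 -0.75 -0.09 0 0 0 0;-1 -1 -0.12 0 0 0 0;-1 -1 -0.12 0 0 0 0"
}}

```text
clock: 16.63
position: [529.7, 34.0, 201.9]
tcp_rot: [2.051, 2.376, -0.005]
force: [0.5, -0.7, 0.3]
gripper_width: 85.5
```

{"name": "arm_command", "arguments": {
  "deltas": "-1 -0.25 -0.03 0 0 0 0.03;-1 -0.5 -0.06 0 0 0 0.06;-1 -0.75 -0.09 0 0 0 0.09;-1 -1 -0.12 0 0 0 0.12;-1 -1 -0.12 0 0 0 0.15;-1 -1 -0.12 0 0 0 0.18;-1 -1 -0.12 0 0 0 0.18"
}}

```text
clock: 17.22
position: [535.7, -107.6, 201.4]
tcp_rot: [-2.629, -1.719, 0.0]
force: [-0.5, 0.3, -0.5]
gripper_width: 85.3
```

```bash
python3 - <<'E'
from h import *
st();plan((536,-157,201),66.7)
E
```

```text
t 17.22 p [ 535.7 -107.6  201.4] yaw 66.37 tilt 0.02 F [-0.5  0.3 -0.5] w 85.3 J [-0.21  0.44  0.42  1.88 -0.23  0.87  1.49]
shift [-0.3006  0.134   0.0027] turn [-0.0001 -0.0001 -0.0018] | mm [-45.1  20.1   0.4] deg [-0.02 -0.01 -0.33] rows>= 1.2
```

{"name": "arm_command", "arguments": {
  "deltas": "-1 -0.15 0.07 0 0 0 0;-1 -0.3 0.134 0 0 0 0;-1 -0.3 0.134 0 0 0 0;-1 -0.3 0.134 0 0 0 0;-1 -0.3 0.134 0 0 0 0"
}}

```text
clock: 17.63
position: [537.0, -154.7, 201.2]
tcp_rot: [-2.621, -1.73, -0.001]
force: [0.0, -0.3, -0.5]
gripper_width: 85.6
```

```bash
python3 - <<'E'
from h import *
st();f=cam('wrist');pickle.dump(f,open('wb.pkl','wb'));save(f,'wb',None,1.4);save(f,'wbc',(200,110,360,260),5)
E
```

```text
t 17.63 p [ 537.  -154.7  201.2] yaw 66.87 tilt 0.07 F [ 0.  -0.3 -0.5] w 85.6 J [-0.12  0.46  0.43  1.85 -0.24  0.88  1.58]
```

View pics/wb.png

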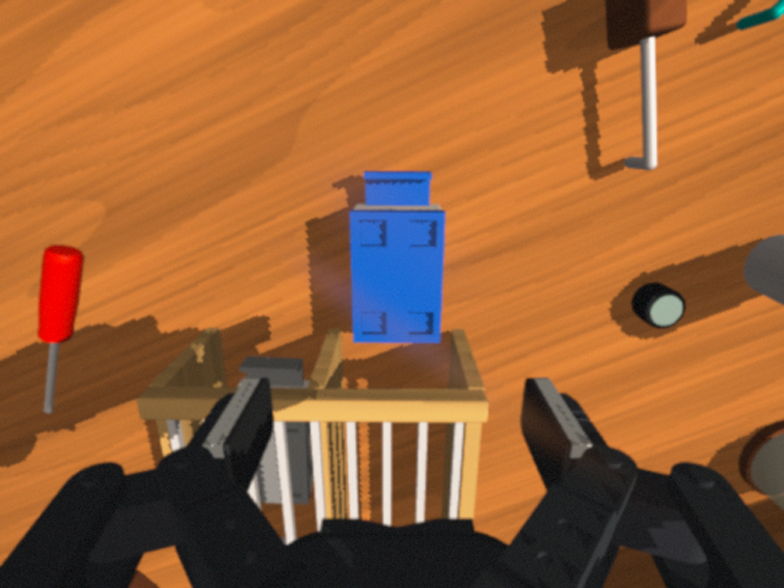

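View pics/wbc.png

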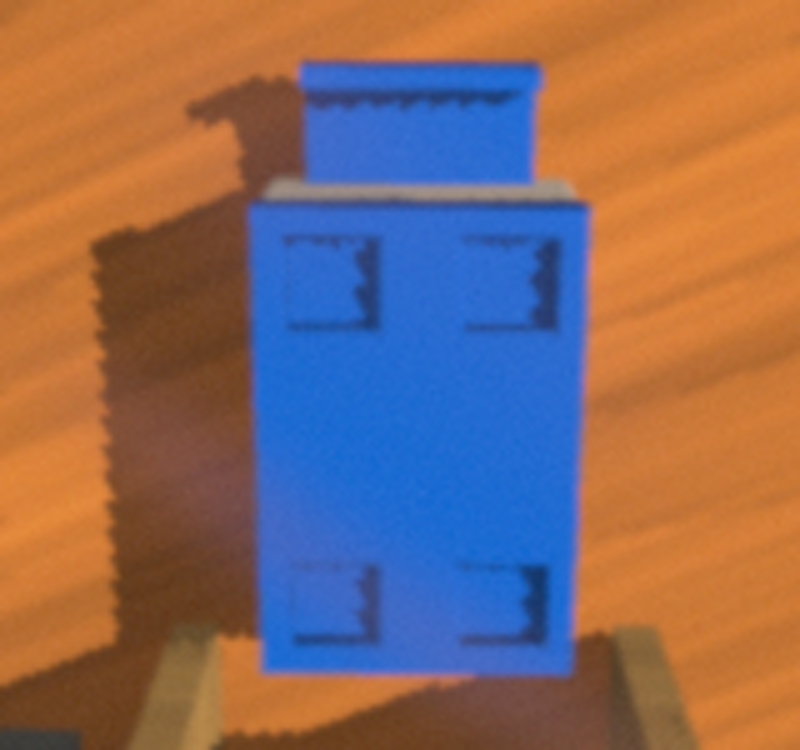

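```bash
python3 - <<'E'
from h import *
f=load('wb')
O=np.array([(248,204),(590,205),(575,674),(263,672)],float)/5+[200,110]-.4
x=fitlid(f,O,50,[538,-157,-23])
overlay(f,boxpts(*x),'ovb',(200,110,360,260),5,(0,255,0))
th=np.radians(-23.2);R=np.array([[np.cos(th),-np.sin(th)],[np.sin(th),np.cos(th)]])
for S in([660.3,-265.7],[661.5,-264.4]): print('shelf frame',R.T@(x[:2]-S))
plan((x[0],x[1],100),90+x[2])
E
```

```text
lid [ 539.81 -156.1   -23.24] res [[0.2, 0.33], [-0.07, 0.21], [-0.42, -0.52], [0.27, -0.18]]
in tool [ -0.37   3.19 151.23] boxyaw-(toolyaw-90) -0.1
shelf frame [-153.92187384   53.27170889]
shelf frame [-154.51271176   51.60410266]
shift [-0.0058  0.0212  0.6747] turn [-0.0002 -0.0004  0.0008] | mm [ -0.9   3.2 101.2] deg [-0.04 -0.07  0.14] rows>= 2.4
```

View pics/ovb.png

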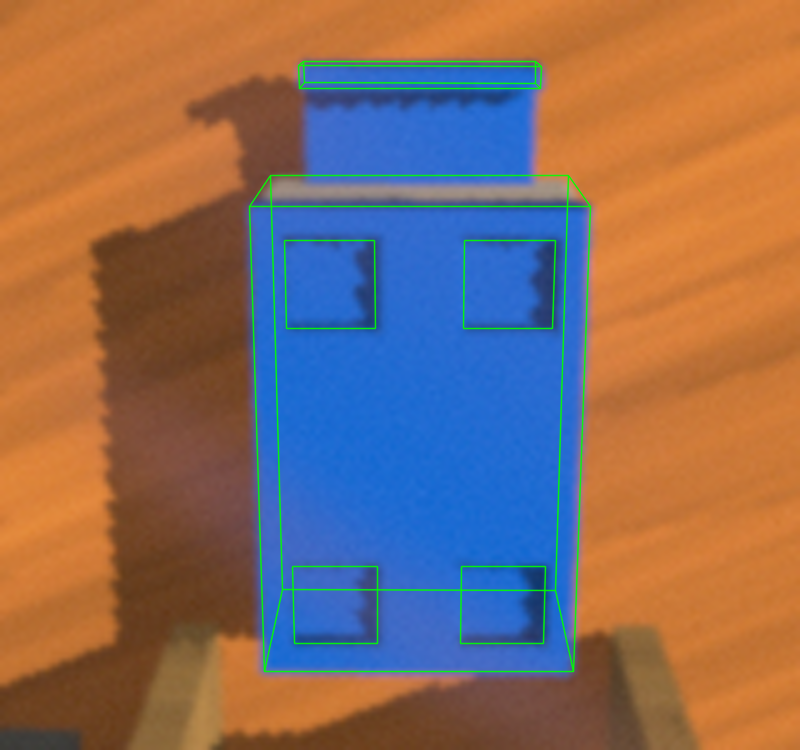

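{"name": "arm_command", "arguments": {
  "deltas": "-1 -0.006 0.021 0.2 0 0 0.001;-1 -0.006 0.021 0.4 0 0 0.001;-1 -0.006 0.021 0.6 0 0 0.001;-1 -0.006 0.021 0.75 0 0 0.001;-1 -0.006 0.021 0.8 0 0 0.001;-1 -0.006 0.021 0.8 0 0 0.001;-1 -0.006 0.021 0.8 0 0 0.001"
}}

```text
clock: 18.27
position: [540.4, -157.0, 82.0]
tcp_rot: [-2.625, -1.726, -0.001]
force: [0.1, -0.5, 0.1]
gripper_width: 85.3
```

```bash
python3 - <<'E'
from h import *
st();plan((539.8,-156.1,33),66.8);save(cam('wrist'),'w15',None,1.4)
E
```

```text
t 18.27 p [ 540.4 -157.    82. ] yaw 66.67 tilt 0.05 F [ 0.1 -0.5  0.1] w 85.3 J [-0.05  0.65  0.34  1.89 -0.34  0.65  1.66]
shift [ 0.0036 -0.0063  0.3264] turn [ 0.0001 -0.0002 -0.0007] | mm [ 0.5 -0.9 49. ] deg [ 0.02 -0.04 -0.13] rows>= 1.2
```

View pics/w15.png

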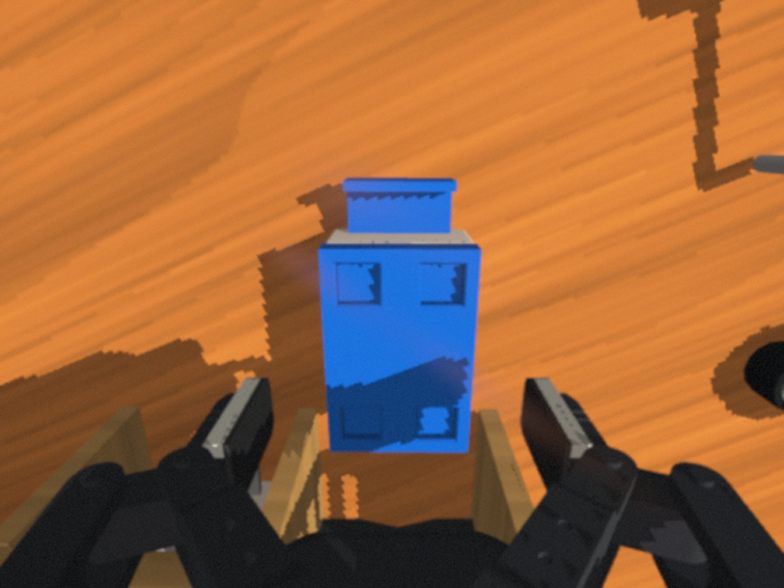

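{"name": "arm_command", "arguments": {
  "deltas": "-1 0.003 -0.006 0.1 0 0 0;-1 0.003 -0.006 0.2 0 0 0;-1 0.003 -0.006 0.28 0 0 0;-1 0.003 -0.006 0.326 0 0 0;-1 0.003 -0.006 0.326 0 0 0;-1 0.003 -0.006 0.326 0 0 0"
}}

```text
clock: 18.82
position: [539.6, -156.7, 32.8]
tcp_rot: [2.626, 1.725, 0.001]
force: [0.0, -0.5, 1.3]
gripper_width: 85.3
```

```bash
python3 - <<'E'
from h import *
st();plan((539.8,-156.1,33),66.8)
E
```

```text
t 18.82 p [ 539.6 -156.7   32.8] yaw 66.61 tilt 0.04 F [ 0.  -0.5  1.3] w 85.3 J [-0.02  0.73  0.3   1.9  -0.38  0.56  1.69]
shift [ 0.0045 -0.0005 -0.0012] turn [ 0.0001 -0.0002 -0.0011] | mm [ 0.7 -0.1 -0.2] deg [ 0.02 -0.03 -0.19] rows>= 0.0
```

{"name": "arm_command", "arguments": {
  "deltas": "-0.6 0.003 0 0 0 0 0;-0.4 0.003 0 0 0 0 0;-0.2 0.003 0 0 0 0 0;0.2 0.003 0 0 0 0 0;0.6 0.003 0 0 0 0 0;1 0.003 0 0 0 0 0;1 0.003 0 0 0 0 0;1 0.003 0 0 0 0 0;1 0.003 0 0 0 0 0"
}}

```text
clock: 19.57
position: [540.1, -156.4, 33.4]
tcp_rot: [2.625, 1.725, 0.002]
force: [-0.3, 1.4, 6.0]
gripper_width: 59.2
```

```bash
python3 - <<'E'
from h import *
st()
E
```

```text
t 19.57 p [ 540.1 -156.4   33.4] yaw 66.61 tilt 0.09 F [-0.3  1.4  6. ] w 59.2 J [-0.02  0.73  0.3   1.9  -0.38  0.57  1.69]
```

{"name": "arm_command", "arguments": {
  "deltas": "1 0 0 -0.05 0 0 0;1 0 0 -0.15 0 0 0;1 0 0 -0.3 0 0 0;1 0 0 -0.5 0 0 0;1 0 0 -0.7 0 0 0;1 0 0 -0.9 0 0 0;1 0 0 -1 0 0 0;1 0 0 -1 0 0 0"
}}

```text
clock: 20.23
position: [541.5, -157.0, 186.4]
tcp_rot: [2.622, 1.722, 0.008]
force: [0.5, -0.7, -2.8]
gripper_width: 59.5
```

```bash
python3 - <<'E'
from h import *
st();f=cam('wrist');pickle.dump(f,open('wg.pkl','wb'));save(f,'wg',(160,140,400,340),3.3);plan((519.5,347.2,183),99.2)
E
```

```text
t 20.23 p [ 541.5 -157.   186.4] yaw 66.59 tilt 0.39 F [ 0.5 -0.7 -2.8] w 59.5 J [-0.12  0.49  0.42  1.85 -0.26  0.85  1.6 ]
shift [ 3.0265 -1.4603  0.0067] turn [ 0.0012 -0.0002 -0.181 ] | mm [ 454. -219.    1.] deg [ 2.100e-01 -3.000e-02 -3.259e+01] rows>= 12.1
```

View pics/wg.png

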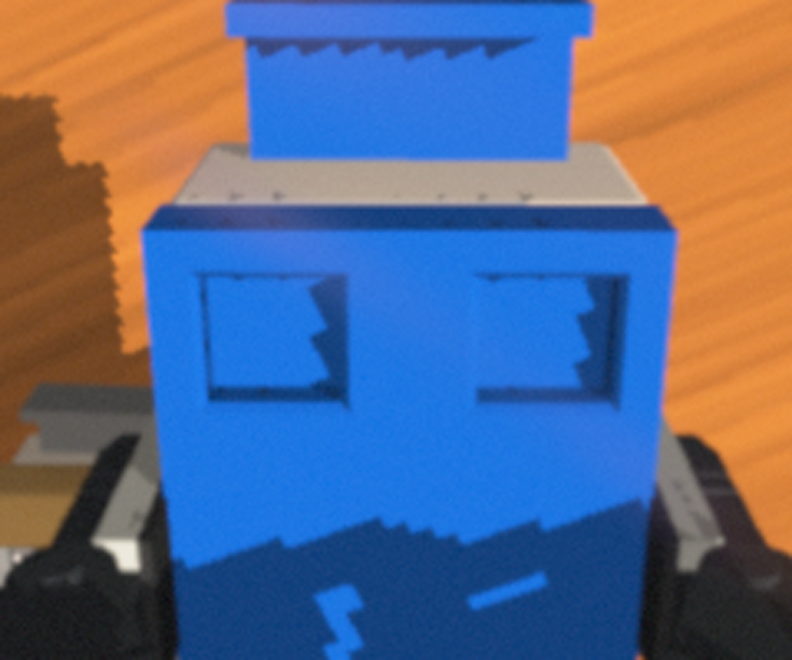

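```bash
python3 - <<'E'
from h import *
f=load('wg'); s=f['s']
R0=Ro.from_rotvec(s['tcp_rot']).as_matrix()
T=np.array(f['T_tool_cam'])
def tool(P,z):
    u=cv2.undistortPoints(np.array(P,float).reshape(-1,1,2),K(f),np.array(f['D'],float)).reshape(-1,2)
    d=np.c_[u,np.ones(len(u))]@T[:3,:3].T; return T[:3,3]+d*((z-T[2,3])/d[:,2])[:,None]
c=lambda P: np.array(P,float)/3.3+[160,140]-.35
for z in(-16.6,-16): print(tool(c([(143,229),(677,229)]),z).round(2))
print('recess',tool(c([(200,273),(350,273),(475,273),(630,273),(345,403),(478,403)]),-16.6).round(1))
E
```

```text
[[-30.11 -45.02 -16.6 ]
 [ 29.91 -45.01 -16.6 ]]
[[-30.28 -44.82 -16.  ]
 [ 30.08 -44.81 -16.  ]]
recess [[-24.  -39.7 -16.6]
 [ -6.9 -39.7 -16.6]
 [  7.3 -39.7 -16.6]
 [ 25.  -39.7 -16.6]
 [ -7.8 -23.1 -16.6]
 [  8.  -23.1 -16.6]]
```

{"name": "arm_command", "arguments": {
  "deltas": "1 0.15 -0.07 0 0 0 0;1 0.35 -0.17 0 0 0 -0.02;1 0.58 -0.28 0 0 0 -0.05;1 0.8 -0.39 0 0 0 -0.08;1 1 -0.485 0 0.001 0 -0.11;1 1 -0.485 0 0.001 0 -0.14;1 1 -0.485 0 0.001 0 -0.17;1 1 -0.485 0 0.001 0 -0.181;1 1 -0.485 0 0.001 0 -0.181"
}}

```text
clock: 21.03
position: [530.8, 10.5, 180.7]
tcp_rot: [-2.031, -2.39, 0.006]
force: [-0.2, 0.1, -2.6]
gripper_width: 59.3
```

```bash
python3 - <<'E'
from h import *
st();plan((519.5,347.2,183),99.2)
E
```

```text
t 21.03 p [530.8  10.5 180.7] yaw 99.28 tilt 0.36 F [-0.2  0.1 -2.6] w 59.3 J [-0.31  0.43  0.26  1.92 -0.15  0.81  1.77]
shift [ 2.2277  0.2876 -0.0134] turn [-0.0019 -0.0005  0.0005] | mm [334.2  43.1  -2. ] deg [-0.35 -0.09  0.08] rows>= 8.1
```

{"name": "arm_command", "arguments": {
  "deltas": "1 0.2 0.02 0 0 0 0;1 0.45 0.05 0 0 0 0;1 0.7 0.08 0 0 0 0;1 0.92 0.11 0 0 0 0;1 1 0.13 0 -0.002 0 0;1 1 0.13 0 -0.002 0 0"
}}

```text
clock: 21.53
position: [526.2, 166.2, 181.3]
tcp_rot: [-2.029, -2.397, -0.006]
force: [-0.8, 0.2, -2.9]
gripper_width: 58.9
```

{"name": "arm_command", "arguments": {
  "deltas": "1 0.2 0.02 0 0 0 0;1 0.45 0.05 0 0 0 0;1 0.7 0.08 0 0 0 0;1 0.92 0.11 0 0 0 0;1 1 0.13 0 0 0 0;1 1 0.13 0 0 0 0;1 1 0.13 0 0 0 0"
}}

```text
clock: 22.12
position: [522.7, 311.4, 181.7]
tcp_rot: [2.036, 2.39, 0.002]
force: [-0.1, -0.8, -3.0]
gripper_width: 59.2
```

```bash
python3 - <<'E'
from h import *
st();plan((519.5,347.2,150),99.2)
E
```

```text
t 22.12 p [522.7 311.4 181.7] yaw 99.15 tilt 0.12 F [-0.1 -0.8 -3. ] w 59.2 J [-0.77  0.55  0.21  1.72 -0.14  0.89  1.24]
shift [0.2391 0.0168 0.2115] turn [ 0.0006  0.0002 -0.0003] | mm [35.9  2.5 31.7] deg [ 0.11  0.03 -0.05] rows>= 1.1
```

{"name": "arm_command", "arguments": {
  "deltas": "1 0.12 0.01 0 0 0 0;1 0.239 0.017 0.1 0.0006 0 0;1 0.239 0.017 0.25 0.0006 0 0;1 0.239 0.017 0.35 0.0006 0 0;1 0.239 0.017 0.45 0.0006 0 0;1 0.239 0.017 0.5 0.0006 0 0;1 0.239 0.017 0.5 0.0006 0 0;1 0.239 0.017 0.5 0.0006 0 0"
}}

```text
clock: 22.78
position: [520.4, 346.9, 107.9]
tcp_rot: [2.039, 2.389, 0.002]
force: [-0.3, -0.8, -1.9]
gripper_width: 59.0
```

```bash
python3 - <<'E'
from h import *
st();plan((519.5,347.2,86),99.2)
save(cam('wrist'),'w17',None,1.4);save(cam('side'),'s17',(180,100,300,200),6.5);save(cam('top'),'t17',(65,165,185,265),6.5)
E
```

```text
t 22.78 p [520.4 346.9 107.9] yaw 99.06 tilt 0.07 F [-0.3 -0.8 -1.9] w 59.0 J [-0.79  0.67  0.19  1.71 -0.17  0.77  1.2 ]
shift [ 0.0031 -0.0059  0.146 ] turn [ 0.0004 -0.     -0.0008] | mm [ 0.5 -0.9 21.9] deg [ 0.07 -0.01 -0.14] rows>= 0.5
```

View pics/w17.png

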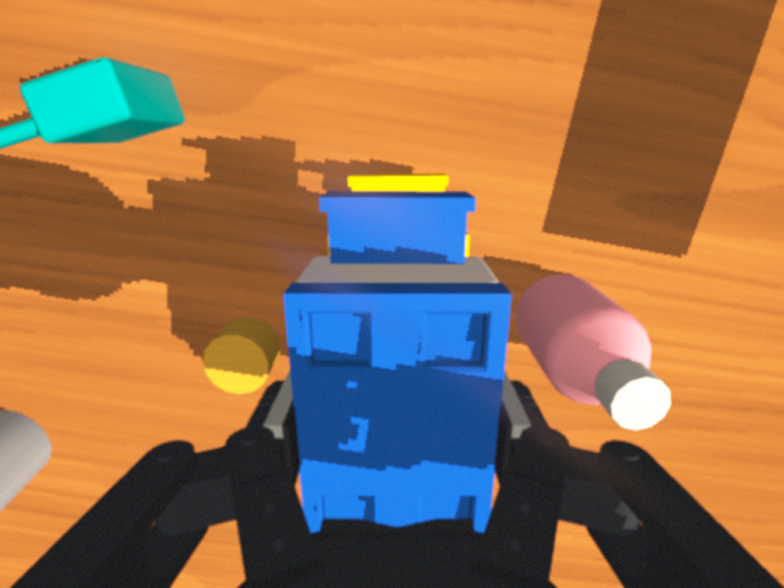

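View pics/s17.png

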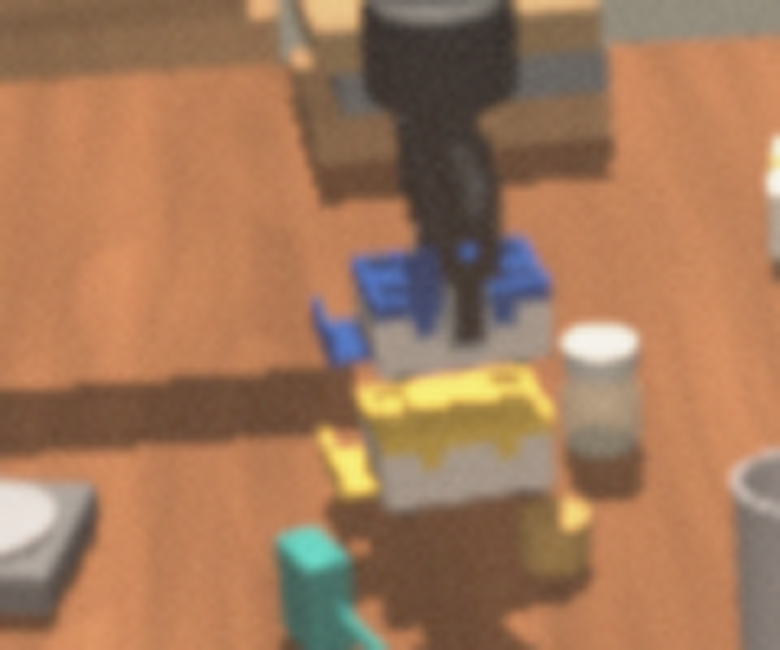

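View pics/t17.png

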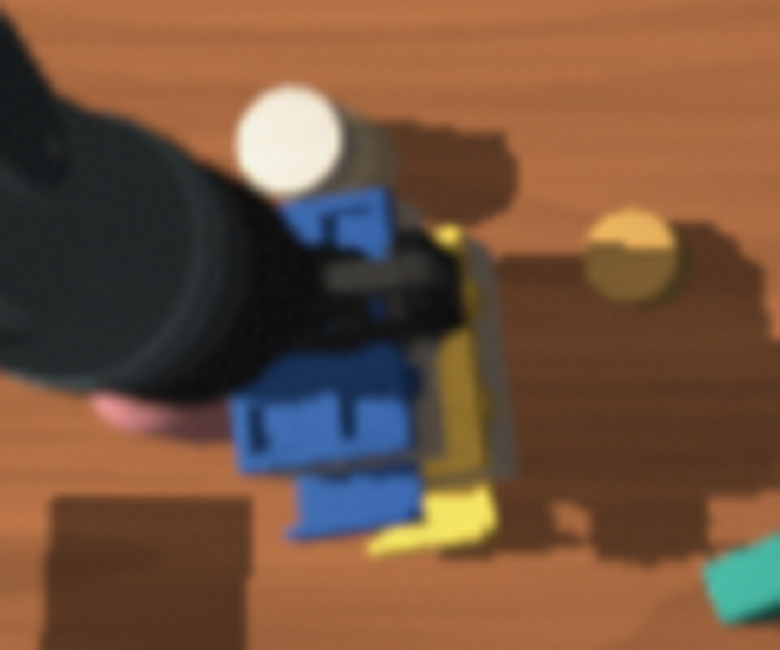

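```bash
python3 - <<'E'
from h import *
f=load('wrist')
s=np.concatenate([boxpts(519.5,347.2,9.2)])
overlay(f,s,'ov17',(200,110,360,230),5,(0,0,255))
save(f,'w17c',(200,110,360,230),5)
E
```

```text
(no output)
```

View pics/ov17.png

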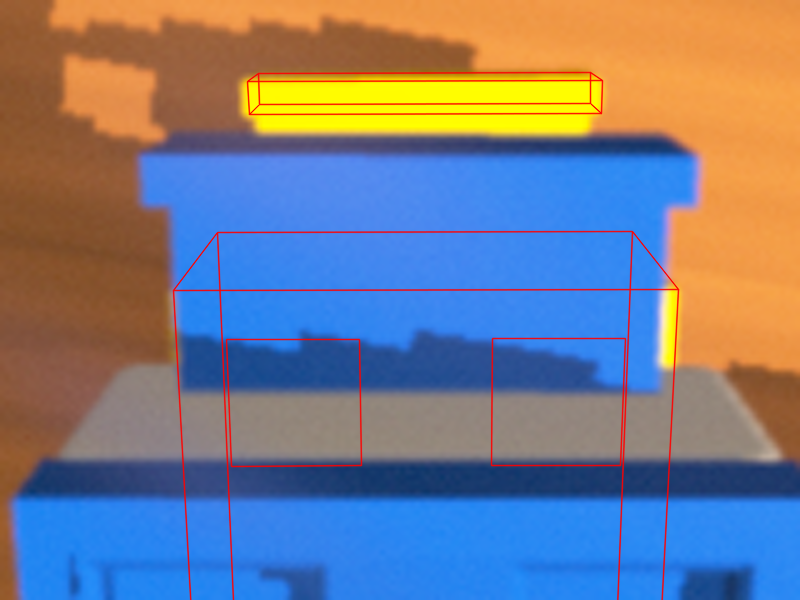

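{"name": "arm_command", "arguments": {
  "deltas": "1 0.002 -0.006 0.04 0 0 -0.0008;1 0.002 -0.006 0.08 0 0 -0.0008;1 0.002 -0.006 0.11 0 0 -0.0008;1 0.002 -0.006 0.135 0 0 -0.0008;1 0.002 -0.006 0.135 0 0 -0.0008;1 0.002 -0.006 0.135 0 0 -0.0008"
}}

```text
clock: 23.43
position: [518.8, 348.7, 87.2]
tcp_rot: [2.033, 2.395, 0.002]
force: [0.4, 0.1, -2.5]
gripper_width: 59.0
```

```bash
python3 - <<'E'
from h import *
st();plan((519.5,347.1,79.2),99.2)
E
```

```text
t 23.43 p [518.8 348.7  87.2] yaw 99.33 tilt 0.08 F [ 0.4  0.1 -2.5] w 59.0 J [-0.79  0.7   0.18  1.72 -0.17  0.74  1.21]
shift [-0.011   0.0029  0.0536] turn [ 0.0003 -0.0003  0.0007] | mm [-1.7  0.4  8. ] deg [ 0.06 -0.05  0.13] rows>= 0.2
```

{"name": "arm_command", "arguments": {
  "deltas": "1 -0.01 0.002 0 0 0 0.0007;1 -0.01 0.002 0 0 0 0.0007;1 -0.01 0.002 0 0 0 0.0007"
}}

```text
clock: 23.68
position: [519.8, 347.2, 87.9]
tcp_rot: [2.036, 2.392, 0.004]
force: [-0.5, 0.6, -3.1]
gripper_width: 58.6
```

```bash
python3 - <<'E'
from h import *
for i in range(3):
  st();f=cam('wrist')
plan((519.5,347.1,79.2),99.2)
overlay(f,boxpts(519.5,347.2,9.2),'ov18',(200,110,360,230),5,(0,0,255))
E
```

```text
t 23.68 p [519.8 347.2  87.9] yaw 99.19 tilt 0.14 F [-0.5  0.6 -3.1] w 58.6 J [-0.79  0.7   0.18  1.72 -0.17  0.74  1.21]
t 23.73 p [519.7 347.4  87.9] yaw 99.19 tilt 0.14 F [ 0.1  0.6 -2.5] w 59.3 J [-0.79  0.7   0.18  1.72 -0.17  0.74  1.21]
t 23.78 p [519.7 347.4  87.9] yaw 99.2 tilt 0.14 F [ 0.6 -0.7 -2.3] w 59.2 J [-0.79  0.7   0.18  1.72 -0.17  0.74  1.21]
shift [-0.0025 -0.0011  0.0576] turn [ 0.0006 -0.0005  0.    ] | mm [-0.4 -0.2  8.6] deg [ 0.11 -0.08  0.01] rows>= 0.2
```

View pics/ov18.png

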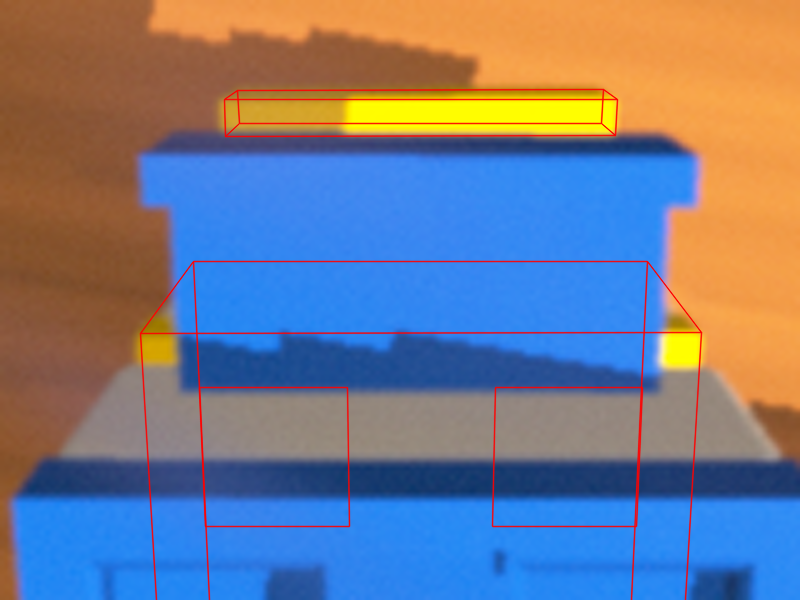

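{"name": "arm_command", "arguments": {
  "deltas": "1 -0.003 0 0.008 0.0006 -0.0005 0;1 -0.003 0 0.016 0.0006 -0.0005 0;1 -0.003 0 0.024 0.0006 -0.0005 0;1 -0.003 0 0.032 0.0006 -0.0005 0;1 -0.003 0 0.038 0.0006 -0.0005 0;1 -0.003 0 0.038 0.0006 -0.0005 0"
}}

```text
clock: 24.33
position: [519.4, 346.8, 81.6]
tcp_rot: [-2.036, -2.392, 0.001]
force: [0.2, 0.5, -2.7]
gripper_width: 59.1
```

```bash
python3 - <<'E'
from h import *
st();plan((519.5,347.1,78.4),99.2)
E
```

```text
t 24.33 p [519.4 346.8  81.6] yaw 99.2 tilt 0.05 F [ 0.2  0.5 -2.7] w 59.1 J [-0.79  0.71  0.18  1.72 -0.17  0.73  1.21]
shift [0.0018 0.0008 0.0216] turn [-0.0002  0.0002  0.    ] | mm [0.3 0.1 3.2] deg [-0.04  0.03  0.  ] rows>= 0.1
```

{"name": "arm_command", "arguments": {
  "deltas": "1 0.001 0 0.004 0 0 0;1 0.001 0 0.008 0 0 0;1 0.001 0 0.012 0 0 0;1 0.001 0 0.016 0 0 0;1 0.001 0 0.019 0 0 0;1 0.001 0 0.019 0 0 0"
}}

```text
clock: 24.83
position: [519.5, 347.0, 79.0]
tcp_rot: [2.036, 2.393, -0.001]
force: [-0.6, -0.9, -3.2]
gripper_width: 59.1
```

```bash
python3 - <<'E'
from h import *
st()
E
```

```text
t 24.83 p [519.5 347.   79. ] yaw 99.21 tilt 0.03 F [-0.6 -0.9 -3.2] w 59.1 J [-0.79  0.71  0.18  1.72 -0.17  0.72  1.21]
```

{"name": "arm_command", "arguments": {
  "deltas": "1 0 0 0.002 0 0 0;1 0 0 0.004 0 0 0;1 0 0 0.004 0 0 0;1 0 0 0.004 0 0 0"
}}

```text
clock: 25.17
position: [519.6, 347.1, 78.5]
tcp_rot: [2.036, 2.393, -0.0]
force: [0.9, -0.4, -2.4]
gripper_width: 59.4
```

{"name": "arm_command", "arguments": {
  "deltas": "1 0 0 0.002 0 0 0;1 0 0 0.003 0 0 0;1 0 0 0.003 0 0 0;1 0 0 0.003 0 0 0"
}}

```text
clock: 25.5
position: [519.7, 347.1, 78.5]
tcp_rot: [2.036, 2.392, -0.0]
force: [-2.6, -2.1, 4.0]
gripper_width: 58.8
```

{"name": "arm_command", "arguments": {
  "deltas": "0 0 0 0.002 0 0 0;-0.45 0 0 0.002 0 0 0;-0.55 0 0 0.002 0 0 0;-0.65 0 0 0.002 0 0 0;-0.75 0 0 0.002 0 0 0;-0.75 0 0 0.002 0 0 0;-0.75 0 0 0.002 0 0 0;-0.75 0 0 0.002 0 0 0"
}}

```text
clock: 26.17
position: [519.6, 347.1, 77.7]
tcp_rot: [2.036, 2.392, -0.0]
force: [0.2, 0.3, 0.5]
gripper_width: 75.0
```

```bash
python3 - <<'E'
from h import *
st();f=cam('wrist');save(f,'w20',None,1.4)
E
```

```text
t 26.17 p [519.6 347.1  77.7] yaw 99.2 tilt 0.02 F [0.2 0.3 0.5] w 75.0 J [-0.79  0.72  0.18  1.72 -0.17  0.72  1.21]
```

View pics/w20.png

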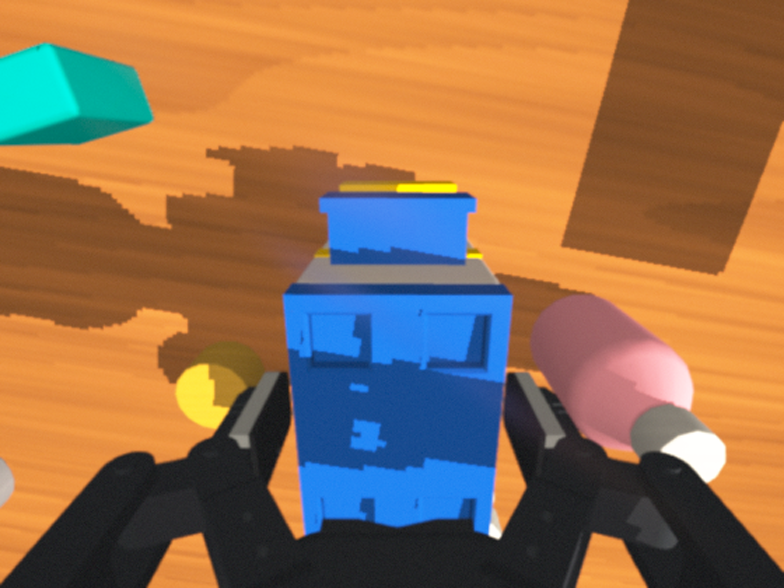

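Fingers are clear on both sides and the lips are aligned. Lifting away.

{"name": "arm_command", "arguments": {
  "deltas": "-0.75 0 0 -0.05 0 0 0;-0.75 0 0 -0.15 0 0 0;-0.75 0 0 -0.3 0 0 0;-0.75 0 0 -0.5 0 0 0;-0.75 0 0 -0.75 0 0 0;-0.75 0 0 -1 0 0 0;-0.75 0 0 -1 0 0 0;-0.75 0 0 -1 0 0 0"
}}

```text
clock: 26.88
position: [521.1, 348.0, 231.0]
tcp_rot: [2.035, 2.391, 0.009]
force: [-0.0, -0.7, -1.4]
gripper_width: 74.9
```

```bash
python3 - <<'E'
from h import *
st();f=cam('wrist');save(f,'w21',None,1.4);save(f,'w21c',(200,90,360,280),4);g=cam('side');save(g,'s21',(150,100,350,260),4)
E
```

```text
t 26.88 p [521.1 348.  231. ] yaw 99.2 tilt 0.32 F [-0.  -0.7 -1.4] w 74.9 J [-0.82  0.52  0.22  1.64 -0.13  1.    1.18]
```

View pics/w21c.png

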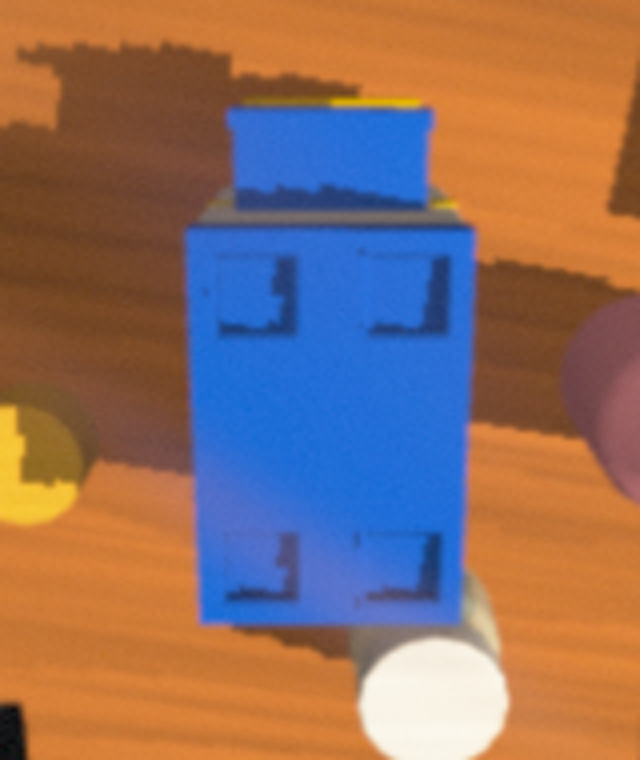

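View pics/s21.png

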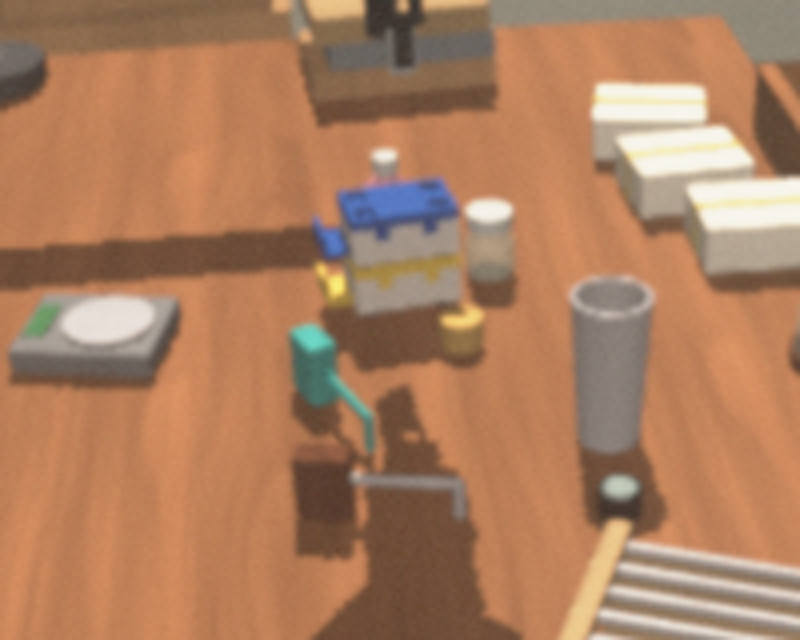

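Stack looks seated. A numeric check of the blue lid against z = 95, and the height from apparent size:

```bash
python3 - <<'E'
from h import *
f=load('wrist')
O=np.array([(187,229),(476,229),(463,626),(200,624)],float)/4+[200,90]-.375
x=fitlid(f,O,95,[519,347,9])
for z in (93,95,98,100): 
  q=px(f,O,z); print(z,np.linalg.norm(q[1]-q[0]).round(1),np.linalg.norm(q[2]-q[1]).round(1),np.linalg.norm(q[3]-q[2]).round(1),np.linalg.norm(q[3]-q[0]).round(1))
g=load('side'); overlay(g,np.concatenate([boxpts(519.5,347.2,9.2),boxpts(*x,45)]),'ov21',(220,130,290,190),11)
save(g,'s21c',(220,130,290,190),11)
E
```

```text
lid [519.51 346.86   9.07] res [[-0.03, 0.18], [0.12, 0.28], [-0.38, -0.52], [0.28, -0.06]]
in tool [ -1.23  -2.38 136.03] boxyaw-(toolyaw-90) -0.13
93 60.3 91.4 61.1 90.9
95 59.9 90.8 60.6 90.2
98 59.2 89.7 59.9 89.2
100 58.7 89.0 59.5 88.5
```

View pics/ov21.png

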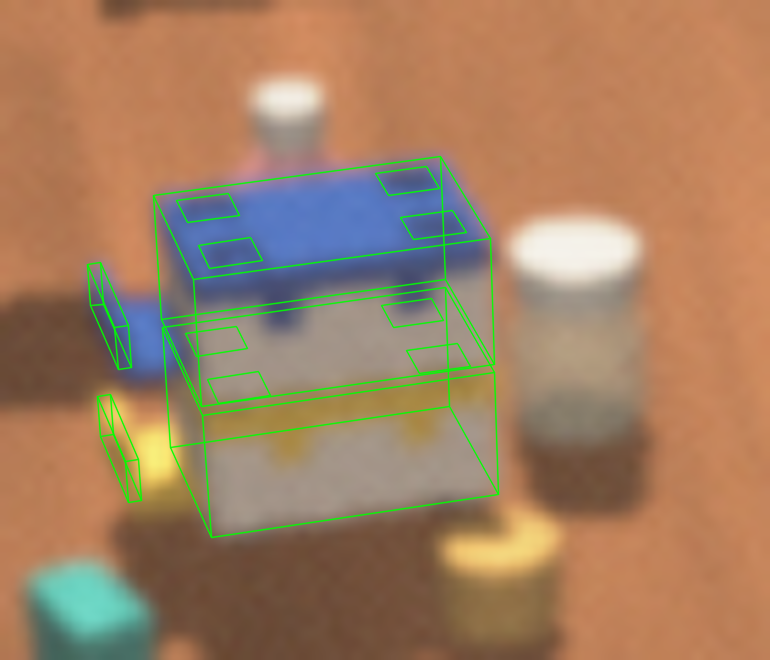

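View pics/s21c.png

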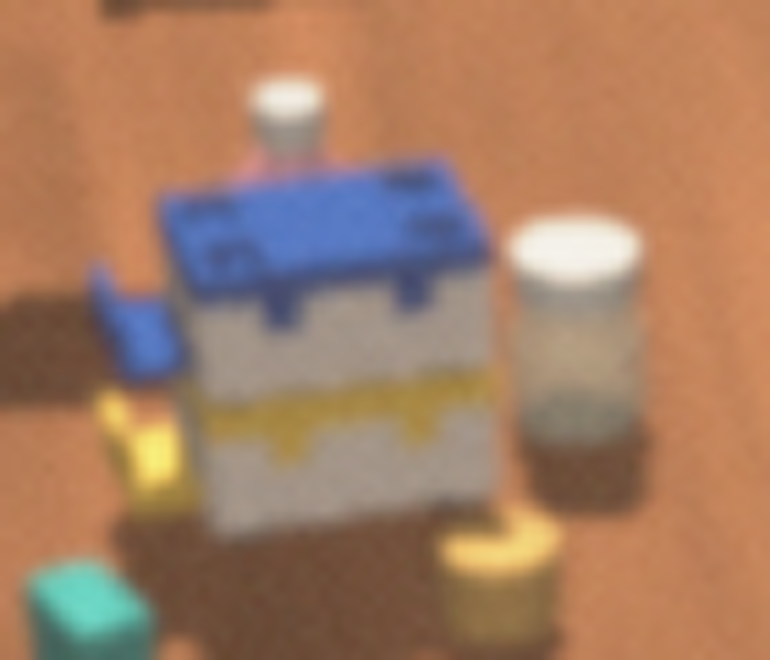

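Blue measures (519.5, 346.9), 9.1°, against yellow at (519.5, 347.2), 9.2°. The model at 45 mm fits, so I'm handing in.

```bash
python3 - <<'E'
from h import *
print(r.finish_job()); st()
E
```

```text
the job is handed in; nothing more can be done
None
the job is handed in; nothing more can be done
```

The blue-lidded box is stacked on the yellow one, the hook is back upright on the bench, and the job is handed in at about 27 s. No verdict was reported.

**What I did:** I gripped the dark wooden hook, lowered its tip into the blue box's trough, and drew the box out. Its centre ended about 154 mm ahead of the shelf's centre. I then set the hook down near where it had stood, gripped the blue box, placed it on the yellow one, let go and lifted clear.

**Last checks:**
- **Alignment:** from the wrist camera the blue lid is within about 0.4 mm and 0.2° of where I measured the yellow box before stacking.
- **Seating:** the box touched down at the height expected with the feet home, with about 6 N of contact. The size of the lid in the picture and the side view both fit a 45 mm stack height, to within about 2–3 mm.
- **Rest of the bench:** the hook looks upright. The yellow box, bottle, jar, tin, tumbler and loupe showed no visible shift in the side view. I did not re-measure the grey box or the screwdriver after the pull.

**Disagreements:** just above the yellow box the arm read about 1.5 mm off target. I corrected that before lowering, and no check failed.

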